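# Hang up the ink rollers and lock the drying rack

## Robot

A 7-joint arm with a two-finger parallel gripper is mounted at the origin on the work surface; the furniture and walls round the work are solid. World frame = base frame: x ahead of the robot, y to its left, z up, the work surface at z = 0. Lengths are in mm, angles in rad, forces in N, time in s.
With the tool pointing down it reaches from about 400 to 900 mm from the base axis. Payload 5.5 kg.
Tool frame: the origin (TCP) lies between the finger pads; the fingertips stand 19 mm ahead of it and the grasp point (between the pads) is the TCP (nose_length is the distance from the TCP to the fingertips, in mm); z points along the fingers, y is the line along which they close (so a half turn about z gives the same grasp; the last joint's range is limited). The gripper opens to 92 mm and grips with 3 to 60 N. Pads are 19 mm wide; open, the fingers measure 130 mm over their backs; the gripper's body (75 mm by 190 mm) begins 47 mm behind the grasp point.
Start: joints at [1.584, 0.501, -0.427, 1.55, 0.221, 1.138, -0.21], TCP at [160.721, -629.817, 207.329] pointing down, gripper open.
Joint ranges: [-2.88, 2.88], [-0.31, 2.03], [-1.54, 1.56], [0.2, 2.42], [-1.41, 4.55], [0.19, 2.02], [-2.57, 2.57]. Speed limits (rad/s): [2.57, 2.57, 3.14, 3.14, 3.14, 3.14, 3.14].

## Interface

Orientations are given as a rotation vector (axis times angle).
In Python, from rig import get_state, read_camera, job_done, nose_length gives the robot as it stands.
- The arm moves only by the tool drive_tool, never from a script. Its arguments are lists of equal length, an entry for each row: "linear": the shift along the tool's x, y, z in mm, a list of three; "spin": the turn about the tool's z in rad; "gripper": the opening, from 0 (shut) to 1 (fully open). A call has 1 to 5 rows; each row is the pose to reach, as a shift and turn from the pose commanded when the call began, along the tool's axes at that moment; what a row does not reach only later rows make up. A row lasts 1/8 s, in which the tool goes at most 62.5 mm and 10.7 degrees, less where a joint would pass 70% of its speed; a pose out of reach is approached as far as the arm can. A call with a gripper value outside its range is refused whole. The fingers move at their own pace and stop on an object; the grip force is fixed at half the most. Time passes only in rows, so rows that repeat a pose let the fingers close. It gives the time, the measured TCP pose, the force, the opening and the grip force at its end, in the units of the state.
- get_state(): the state, without advancing time (a new reading comes with each control period).
- read_camera(name): name is "scene" or "side" or "wrist"; returns a dict with "color" (384x512x3 uint8, red, green, blue), "range_z" (384x512 float32, mm along the optical axis (not along the pixel's ray), 0 where there is no reading), "mtx" (3x3 intrinsics, pixels), "world_to_cam" (4x4, takes a point from world to camera coordinates). Camera axes: x right, y up, looking along -z (the intrinsics and any distortion apply to the point x, -y, -z); pixel columns grow to the right and rows downward; lengths in mm; the calibration is good to about 2 mm. A picture is of the moment at which its call begins.
- job_done(): hands the job in; it is judged then, once.
The state is a dict: "clock": time; "joint_pos": joint angles; "dq": joint speeds; "effort": joint torques, N m; "position": TCP position; "tcp_rot": TCP orientation; "wrist_force": force on the tool from outside, world axes, zero at the start; "torque": the same for the moment, N m; "finger_gap": finger opening in mm; "grip_force": force on a finger pad.
Only numpy, scipy, OpenCV 4.12 (cv2) and the standard library are available. Lean on these libraries where they do the work, as an engineer would, in place of code of your own. Each camera call takes 0.05 s, during which the arm holds its last target. There are 200 camera calls.

## Task

Hang every ink roller that lies on the worktop in the drying rack, each in a bay of its own: pinch it by the disc at the end of its handle, lift it and, before you take it to the rack, slacken the grip so that the roller swings down and hangs plumb, then grip it again, bring it into the notch from the front and set it down on its collar, roller down. When all the rollers hang, turn each of the three black knobs clockwise to its end stop, so that all bays are locked, and leave the blue jar standing where it is.

Things in the scene. Friction and masses are not known exactly. Their poses are not given: they have to be found in the camera images.
- rack: Drying rack, fixed; origin on the worktop under the middle bay point, x to its back, y along the bays, z up. Front: aluminium plate 6 mm thick, top at z = 130 mm, x = -31 to 43 mm, with three 18 mm notches from the front edge to x = 9 mm, 68 mm apart; free space below it. Behind (x = 43 to 117 mm) a blue block 142 mm high with three black knobs. Foot plate 8 mm thick, x from -15 mm.
- bay1 (a point): Bay 1 (bay 1 at the -y end): point at the plate's top in mid-notch, where a hung roller's shaft stands; axes as the rack. While open, its flat red keeper hook (12 mm high, on the plate, 22 to 29 mm in front of this point) lies beside the mouth on the -y side, so bring a roller's collar in 16 mm or more above the plate. Locked, the hook lies across the mouth.
- knob1 (a joint): Angle of the knob of bay 1 (rad): 0 to 0.15 at the start (open); grows clockwise seen from above to a fixed end stop at 1.9 (locked). Friction about 0.1 N m; stays where it is left. It slides the bay's red keeper by 22 mm.
- knob1_grip (a point): Knob of bay 1: middle of a black bar grip 44 mm long, 14 mm thick, 32 mm high (top 16 mm above this point), on its vertical turning axis, 176 mm above the worktop, 80 mm behind the bay point. Turns with the knob: x along the bar to the end with a white mark, z up.
- bay2 (a point): Bay 2 (bay 1 at the -y end): point at the plate's top in mid-notch, where a hung roller's shaft stands; axes as the rack. While open, its flat red keeper hook (12 mm high, on the plate, 22 to 29 mm in front of this point) lies beside the mouth on the -y side, so bring a roller's collar in 16 mm or more above the plate. Locked, the hook lies across the mouth.
- knob2 (a joint): Angle of the knob of bay 2 (rad): 0 to 0.15 at the start (open); grows clockwise seen from above to a fixed end stop at 1.9 (locked). Friction about 0.1 N m; stays where it is left. It slides the bay's red keeper by 22 mm.
- knob2_grip (a point): Knob of bay 2: middle of a black bar grip 44 mm long, 14 mm thick, 32 mm high (top 16 mm above this point), on its vertical turning axis, 176 mm above the worktop, 80 mm behind the bay point. Turns with the knob: x along the bar to the end with a white mark, z up.
- bay3 (a point): Bay 3 (bay 1 at the -y end): point at the plate's top in mid-notch, where a hung roller's shaft stands; axes as the rack. While open, its flat red keeper hook (12 mm high, on the plate, 22 to 29 mm in front of this point) lies beside the mouth on the -y side, so bring a roller's collar in 16 mm or more above the plate. Locked, the hook lies across the mouth.
- knob3 (a joint): Angle of the knob of bay 3 (rad): 0 to 0.15 at the start (open); grows clockwise seen from above to a fixed end stop at 1.9 (locked). Friction about 0.1 N m; stays where it is left. It slides the bay's red keeper by 22 mm.
- knob3_grip (a point): Knob of bay 3: middle of a black bar grip 44 mm long, 14 mm thick, 32 mm high (top 16 mm above this point), on its vertical turning axis, 176 mm above the worktop, 80 mm behind the bay point. Turns with the knob: x along the bar to the end with a white mark, z up.
- red_disc (a point): Ink roller with a red disc, 155 mm long, 0.2 kg; may be absent. Point: centre of the thumb disc (40 mm across) at the handle's end, 20 mm above the worktop as it lies, 168 mm when hung by its collar. x: along the handle away from the roller (up when it hangs plumb). y: across two flat rubber bosses (20 mm across, 26 mm over both): pinch there.
- green_disc (a point): Ink roller with a green disc, 155 mm long, 0.2 kg; may be absent. Point: centre of the thumb disc (40 mm across) at the handle's end, 20 mm above the worktop as it lies, 168 mm when hung by its collar. Axes and size as the red one. Pinched across the bosses with 30 N or more it keeps its angle; with 3 to 5 N its weight swings it to within 0.2 rad of plumb.
- yellow_disc (a point): Ink roller with a yellow disc, 155 mm long, 0.2 kg; may be absent. Point: centre of the thumb disc (40 mm across) at the handle's end, 20 mm above the worktop as it lies, 168 mm when hung by its collar. As the red one. From the point along -x: shaft 10 mm thick, collar 34 mm across at 34 to 38 mm, yoke 64 mm wide from 83 to 120, roller 40 mm across at 115.
- jar: Blue jar with blue lid, 89 mm across, 122 mm high, standing to the left of the rack; origin at the centre of its underside. Leave it alone.

How it is judged:
By the outcome, as a careful person would: the job done as asked, in the order asked, and still so for the second after the job is handed in, with the robot touching nothing.
Of roller_red, roller_green, roller_yellow only 2 to 3 are there at a start; the rules pass over those that are not, and their reading is None.
At some moment in a run one of roller_red, roller_green, roller_yellow may be knocked a few centimetres aside while the robot is not near it.
It also fails if it takes over 210 s, if anything falls off the work surface, if the arm or the gripper's body presses on something with over 40 N, if the wrist force passes 120 N, or if a joint passes its speed limit or range.

## Working session

There is one attempt and no reset: what is moved stays moved. The work goes in short steps, Python scripts to look and compute and a tool call to move; the robot and the scene stay as the last step left them, time stands still between calls to the robot, and variables do not carry over. Pictures are saved under pics/ and viewed, at most 14 in all, crops included, and the job is handed in when it is done.

Besides the shell and the picture viewer there is one more tool, called as name(argument=value, ...), one argument or row to a line, values as JSON. drive_tool: Moves the arm, as the interface text tells. Its arguments: {"type":"object","properties":{"linear":{"type":"array"},"spin":{"type":"array"},"gripper":{"type":"array"}},"required":["linear","spin","gripper"]}

```bash
mkdir -p pics; ls; cat > h.py <<'E'
import numpy as np, cv2
from scipy.spatial.transform import Rotation as R
from rig import get_state, read_camera, job_done, nose_length
def pts(c):
    K=c["mtx"];z=c["range_z"].astype(float);h,w=z.shape
    u,v=np.meshgrid(np.arange(w),np.arange(h))
    x=(u-K[0,2])/K[0,0]*z;y=(v-K[1,2])/K[1,1]*z
    P=np.stack([x,-y,-z,np.ones_like(z)],-1)
    W=P@np.linalg.inv(c["world_to_cam"]).T
    return W[...,:3]
def snap(name,fn):
    c=read_camera(name);cv2.imwrite("pics/"+fn+".png",c["color"][...,::-1]);np.savez("/tmp/"+fn+".npz",**c);return c
def load(fn): return dict(np.load("/tmp/"+fn+".npz"))
def proj(c,p):
    q=c["world_to_cam"]@np.append(p,1);K=c["mtx"]
    return np.array([K[0,0]*q[0]/-q[2]+K[0,2],K[1,1]*(-q[1])/-q[2]+K[1,2]])
E
python3 - <<'E'
from h import *
a=snap("scene","s1")
b=snap("side","d1")
w=snap("wrist","w1")
s=get_state();print(s)
for c in(a,b,w):
  print(np.round(np.linalg.inv(c["world_to_cam"])[:3],2).tolist(), np.round(c["mtx"],1).tolist())
im=np.hstack([cv2.resize(x["color"],(400,300)) for x in (b,w)])
cv2.imwrite("pics/bw1.png",im[...,::-1])
cv2.imwrite("pics/s1b.png",cv2.resize(a["color"],(800,600))[...,::-1])
E
```

```text
pics
{'clock': 0.15, 'joint_pos': array([ 1.58422029,  0.50165821, -0.42680922,  1.55122902,  0.2208155 ,
        1.13828975, -0.21032177]), 'dq': array([-0.00083996, -0.00112381, -0.00083191, -0.00386298, -0.00057069,
        0.00050188,  0.00069983]), 'effort': array([-8.42952461e-03, -5.67097986e+01, -5.82572445e+00, -2.79451507e+01,
       -6.87171193e-02,  2.65840703e-02,  8.54526706e-05]), 'position': array([ 160.48294326, -629.27741297,  206.49081216]), 'tcp_rot': array([-3.11560780e+00, -3.91155750e-01,  2.39849528e-04]), 'wrist_force': array([-0.08932927,  0.04683257,  0.36089587]), 'torque': array([-0.03867011, -0.00227405,  0.00405388]), 'grip_force': 0.0, 'finger_gap': 92.15847477676961}
[[0.72, 0.33, -0.61, -15.98], [-0.7, 0.37, -0.61, -551.78], [0.02, 0.87, 0.5, 581.05]] [[373.0, 0.0, 255.8], [0.0, 373.0, 186.2], [0.0, 0.0, 1.0]]
[[0.98, 0.11, -0.18, 354.18], [-0.21, 0.57, -0.79, -781.93], [0.02, 0.81, 0.58, 674.98]] [[390.2, 0.0, 253.5], [0.0, 390.2, 186.5], [0.0, 0.0, 1.0]]
[[0.25, 0.93, 0.26, 231.95], [-0.97, 0.24, 0.07, -612.9], [-0.0, -0.27, 0.96, 384.12]] [[295.4, 0.0, 254.2], [0.0, 295.4, 194.8], [0.0, 0.0, 1.0]]
```

View pics/s1b.png

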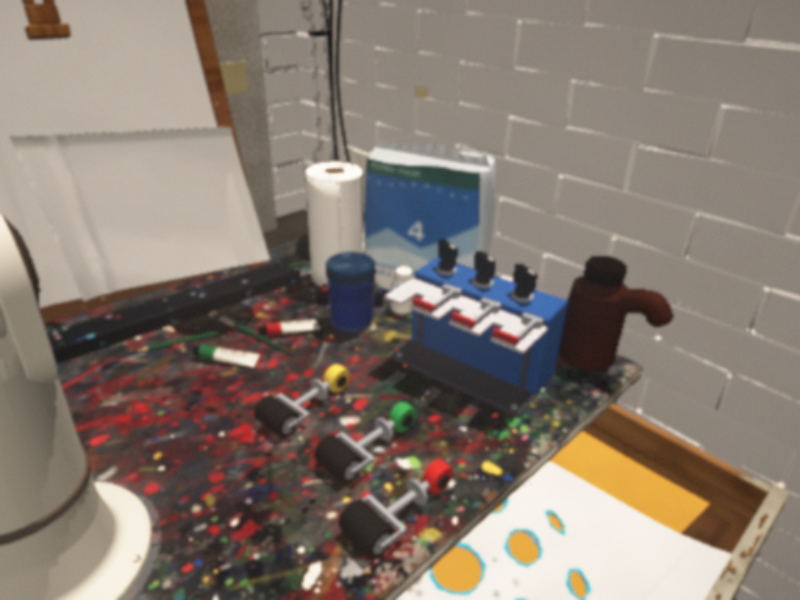

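View pics/bw1.png

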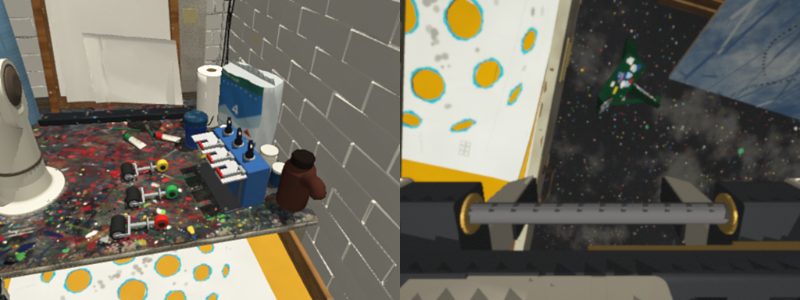

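The scene shows three rollers with discs at about (335,378) yellow, (403,416) green and (438,476) red. The rack has its knobs at (447,255), (484,268) and (524,280), and the jar is at (350,292). Next I measure them.

```bash
cat >> h.py <<'E'
def masks(c):
    hsv=cv2.cvtColor(c["color"],cv2.COLOR_RGB2HSV).astype(int);H,S,V=hsv[...,0],hsv[...,1],hsv[...,2]
    ok=(S>150)&(V>90)
    return dict(red=ok&((H<5)|(H>174)),green=ok&(H>50)&(H<85),yellow=ok&(H>20)&(H<32))
def discs(c,lo=8,hi=60):
    W=pts(c);r={}
    for k,m in masks(c).items():
        m=m&(W[...,2]>lo)&(W[...,2]<hi)&(W[...,0]>200)&(W[...,0]<950)&(c["range_z"]>0)
        n,l,st,ce=cv2.connectedComponentsWithStats(m.astype(np.uint8))
        for i in range(1,n):
            if st[i,4]>25:
                p=W[l==i];r.setdefault(k,[]).append((st[i,4],np.round(ce[i]),np.round(p.mean(0),1),np.round(np.percentile(p,2,0)),np.round(np.percentile(p,98,0))))
    return r
E
python3 - <<'E'
from h import *
for f in("s1","d1"):
    c=load(f);print(f)
    for k,v in discs(c).items():
        for x in v:print(k,*x)
    W=pts(c);hsv=cv2.cvtColor(c["color"],cv2.COLOR_RGB2HSV).astype(int)
    z=W[...,2]
    # plate top (light grey) z 125..135
    for nm,m in dict(plate=(abs(z-130)<3)&(hsv[...,1]<60),block=(abs(z-142)<4)&(hsv[...,1]>120),red=(abs(z-142)<5)&(hsv[...,1]>150)&((hsv[...,0]<6)|(hsv[...,0]>174)),knob=(z>160)&(z<196)&(hsv[...,2]<70)).items():
        m=m&(W[...,0]>400)&(W[...,0]<1000)&(c["range_z"]>0)&(W[...,1]>-650)&(W[...,1]<100)
        n,l,st,ce=cv2.connectedComponentsWithStats(m.astype(np.uint8))
        for i in range(1,n):
            if st[i,4]>15:
                p=W[l==i];print(nm,st[i,4],np.round(ce[i]),np.round(p.mean(0)),cv2.minAreaRect(p[:,:2].astype(np.float32)))
E
```

```text
s1
red 60 [174. 210.] [426.3 201.5  17.6] [415. 193.   9.] [438. 212.  24.]
red 219 [279. 303.] [ 381.9 -225.7   31.2] [ 368. -233.   10.] [ 403. -213.   40.]
yellow 128 [214. 240.] [412.5  11.8  30.8] [401.   4.  10.] [432.  24.  39.]
plate 108 [319. 156.] [803.  13. 130.] ((781.8278198242188, -3.1643524169921875), (115.28800964355469, 113.73422241210938), 87.44430541992188)
plate 45 [361. 166.] [ 834. -107.  130.] ((834.0513916015625, -106.12913513183594), (73.73530578613281, 6.070995807647705), 88.99313354492188)
plate 351 [266. 186.] [564.  -8. 129.] ((558.5952758789062, -14.139724731445312), (77.49031066894531, 72.64067840576172), 9.760229110717773)
plate 20 [403. 182.] [ 833. -228.  130.] ((833.1975708007812, -228.7493438720703), (4.008362293243408, 24.893421173095703), 0.9522580504417419)
plate 304 [293. 196.] [575. -83. 129.] ((561.8820190429688, -81.57115936279297), (62.23147964477539, 101.31432342529297), 69.92634582519531)
plate 202 [470. 208.] [ 834. -387.  130.] ((834.5043334960938, -379.49407958984375), (10.678681373596191, 186.7983856201172), 1.4280507564544678)
plate 
[... 4425 characters left out ...]
red 48 [280. 220.] [ 553. -185.  142.] ((553.8408203125, -184.9652557373047), (6.853943347930908, 37.25334167480469), 9.438799858093262)
knob 94 [293. 160.] [627. -18. 180.] ((629.62060546875, -10.232318878173828), (39.913814544677734, 14.610687255859375), 79.25579833984375)
knob 109 [306. 175.] [638. -84. 180.] ((642.0812377929688, -74.80292510986328), (42.81383514404297, 18.83538055419922), 81.55099487304688)
knob 125 [320. 191.] [ 649. -151.  180.] ((651.5353393554688, -142.2495574951172), (40.87140655517578, 16.334476470947266), 71.03834533691406)
knob 597 [387. 202.] [ 778. -209.  175.] ((782.922607421875, -203.3765411376953), (60.949302673339844, 60.78031921386719), 25.009958267211914)
```

```bash
cat >> h.py <<'E'
def tcp():
    s=get_state();Rm=R.from_rotvec(s["tcp_rot"]).as_matrix()
    return s,s["position"],Rm,np.arctan2(Rm[1,0],Rm[0,0])
def mv(x,y,z,psi=None):
    """print tool-frame shift and spin to reach world TCP with tool-x yaw psi (tool y = psi-90deg)"""
    s,p,Rm,a=tcp()
    d=Rm.T@(np.array([x,y,z])-p)
    sp=0 if psi is None else (a-psi+np.pi)%(2*np.pi)-np.pi
    print("lin",np.round(d,1),"spin",round(sp,3),"| yaw",round(a,3),"pos",np.round(p,1),"tilt",np.round(Rm[2],3),"q7",round(s["joint_pos"][6],2),"t",round(s["clock"],2))
E
python3 -c "
from h import *
mv(440,-120,420,0)"
```

```text
lin [ 396.7 -424.7 -212.8] spin 0.25 | yaw 0.25 pos [ 160.5 -629.3  206.5] tilt [ 0.    -0.002 -1.   ] q7 -0.21 t 0.15
```

drive_tool(
  linear=[
    [0, 0, -110],
    [60, -70, -210],
    [397, -425, -213],
    [397, -425, -213],
    [397, -425, -213],
  ],
  spin=[0, 0, 0.25, 0.25, 0.25],
  gripper=[1, 1, 1, 1, 1],
)

```text
clock: 0.78
position: [265.3, -436.5, 355.9]
tcp_rot: [3.141, -0.002, -0.0]
wrist_force: [1.3, 0.2, 0.4]
finger_gap: 91.9
grip_force: 0.0
```

```bash
python3 -c "
from h import *
mv(440,-120,420,0)"
```

```text
lin [ 174.4 -316.7  -64.2] spin -0.001 | yaw -0.001 pos [ 265.3 -436.5  355.9] tilt [-0.  0. -1.] q7 -0.66 t 0.78
```

drive_tool(
  linear=[
    [174, -317, -64],
    [174, -317, -64],
    [174, -317, -64],
    [174, -317, -64],
    [174, -317, -64],
  ],
  spin=[0, 0, 0, 0, 0],
  gripper=[1, 1, 1, 1, 1],
)

```text
clock: 1.4
position: [413.1, -166.8, 410.5]
tcp_rot: [3.141, -0.001, 0.0]
wrist_force: [1.7, 0.0, 0.4]
finger_gap: 91.8
grip_force: 0.0
```

drive_tool(
  linear=[
    [0, 0, 0],
    [0, 0, 0],
    [0, 0, 0],
  ],
  spin=[0, 0, 0],
  gripper=[1, 1, 1],
)

```text
clock: 1.78
position: [411.7, -170.3, 409.6]
tcp_rot: [-3.141, 0.005, 0.002]
wrist_force: [-0.6, -0.9, -0.2]
finger_gap: 92.0
grip_force: 0.0
```

```bash
python3 - <<'E'
from h import *
mv(440,-120,420,0)
w=snap("wrist","w2")
cv2.imwrite("pics/w2b.png",cv2.resize(w["color"],(800,600),interpolation=cv2.INTER_CUBIC)[...,::-1])
for k,v in discs(w).items():
    for x in v:print(k,*x)
E
```

```text
lin [ 28.1 -50.4 -10.5] spin -0.003 | yaw -0.003 pos [ 411.7 -170.3  409.6] tilt [-0.001 -0.    -1.   ] q7 -1.21 t 1.77
red 178 [ 56. 143.] [429.  205.3  20.9] [417. 194.  15.] [442. 218.  26.]
red 223 [281. 163.] [ 391.  -221.7   35.5] [ 374. -234.   24.] [ 407. -211.   41.]
green 207 [223. 140.] [ 435.4 -114.5   36.4] [ 418. -124.   24.] [ 452. -105.   41.]
green 94 [ 59. 202.] [312.6 219.3  21.9] [303. 210.  18.] [322. 229.  26.]
yellow 234 [154. 148.] [420.7  14.2  35.2] [403.   5.  24.] [438.  24.  41.]
```

View pics/w2b.png

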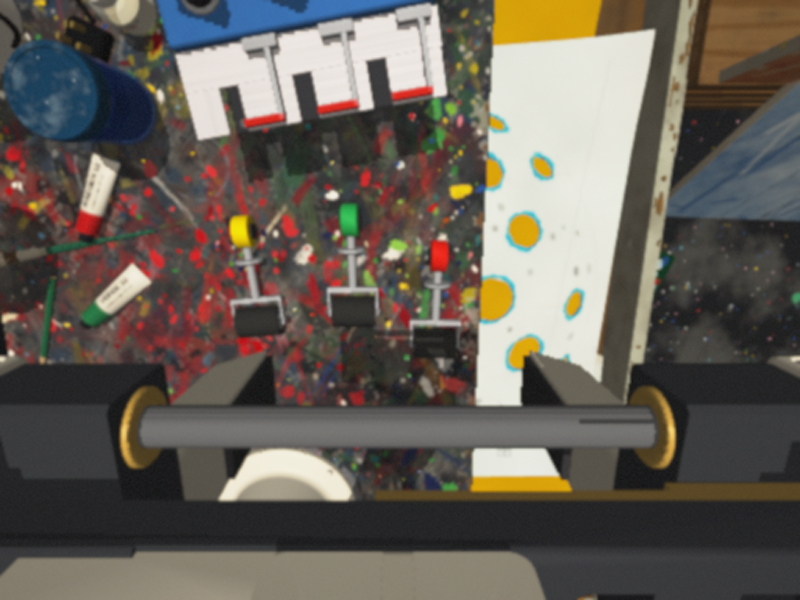

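The picture shows yellow disc (242,230) with its roller at (258,316), green (348,220) with its roller at (352,305), and red (439,256) with its roller at (435,340). The notches are at (233,105), (303,95) and (377,80), all with keepers open, and the jar is at (80,90). Next I rectify to get precise poses.

```bash
cat >> h.py <<'E'
def rect(c,z,x0,x1,y0,y1,s):
    """top-down map at height z: image up = +x, left = +y, s px/mm; pixel(col,row) -> x=x1-row/s, y=y1-col/s"""
    dst=np.array([[0,0],[(y1-y0)*s,0],[(y1-y0)*s,(x1-x0)*s],[0,(x1-x0)*s]],np.float32)
    src=np.array([proj(c,np.array(p,float)) for p in [(x1,y1,z),(x1,y0,z),(x0,y0,z),(x0,y1,z)]],np.float32)
    return cv2.warpPerspective(c["color"],cv2.getPerspectiveTransform(src,dst),(int((y1-y0)*s),int((x1-x0)*s)),flags=cv2.INTER_CUBIC)
def rollers(c):
    W=pts(c);V=c["color"].max(-1);out={}
    for k,v in discs(c).items():
        for a in v:
            if a[0]<80 or a[2][2]<28: continue
            lo,hi=a[3],a[4];d=np.array([(lo[0]+hi[0])/2,(lo[1]+hi[1])/2])
            r=np.linalg.norm(W[...,:2]-(d-np.array([110,0])),axis=-1)
            m=(V<70)&(W[...,2]>28)&(W[...,2]<44)&(r<70)
            if m.sum()<20: print(k,"no roller");continue
            q=W[m][:,:2];rc=np.median(q,0);box=cv2.minAreaRect(q.astype(np.float32))
            ax=d-rc;print(k,"disc",np.round(d,1),"roller",np.round(rc,1),"len",round(np.linalg.norm(ax)),"yaw",round(np.arctan2(ax[1],ax[0]),3),"box",np.round(box[1]),round(box[2],1))
E
python3 - <<'E'
from h import *
w=load("w2");rollers(w)
a=rect(w,130,510,630,-230,35,3);cv2.imwrite("pics/plate.png",a[...,::-1]);print(a.shape)
W=pts(w);m=abs(W[...,2]-130)<4
m&=(W[...,0]>500)&(W[...,0]<640)&(W[...,1]>-240)&(W[...,1]<50);print(np.median(W[m][:,2]))
E
```

```text
red disc [ 390.5 -222.5] roller [ 278.6 -218.3] len 112 yaw -0.037 box [36. 54.] 0.9
green disc [ 435.  -114.5] roller [ 320.9 -115.5] len 114 yaw 0.009 box [53. 36.] 89.6
yellow disc [420.5  14.5] roller [308.5   4.2] len 112 yaw 0.092 box [35. 55.] 5.0
(360, 795, 3)
130.25136382684553
```

View pics/plate.png

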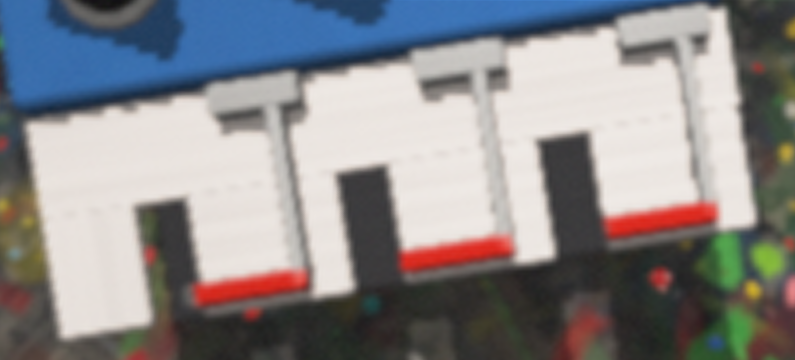

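Plate map: the mid-points of the notch back edges are (564,137), (362,171) and (162,202). That gives bay1 ≈ (575,-154), bay2 ≈ (564,-87), bay3 ≈ (554,-20) and rack yaw ≈ 0.16, and the sizes check out. I'll take red first and approach above it.

drive_tool(
  linear=[
    [-23, 52, 310],
    [-23, 52, 310],
    [-23, 52, 310],
    [-23, 52, 310],
    [-23, 52, 310],
  ],
  spin=[0.037, 0.037, 0.037, 0.037, 0.037],
  gripper=[1, 1, 1, 1, 1],
)

```text
clock: 2.45
position: [388.9, -221.9, 100.7]
tcp_rot: [3.141, -0.063, 0.0]
wrist_force: [-0.2, -1.3, -0.6]
finger_gap: 91.6
grip_force: 0.0
```

drive_tool(
  linear=[
    [0, 0, 0],
    [0, 0, 0],
  ],
  spin=[0, 0],
  gripper=[0.8, 0.8],
)

```text
clock: 2.7
position: [391.0, -220.7, 104.2]
tcp_rot: [3.141, -0.059, 0.003]
wrist_force: [-0.1, -0.2, 1.0]
finger_gap: 76.6
grip_force: 0.0
```

```bash
python3 - <<'E'
from h import *
mv(389,-222,23,-0.037)
w=snap("wrist","w3")
s,p,Rm,a=tcp()
print("tcp px",proj(w,p),"tip",proj(w,p+Rm@[0,0,19]),proj(w,p+Rm@[0,0,70]))
rollers(w)
for n in("side","scene"):
    print(n);c=read_camera(n);[print(k,*x) for k,v in discs(c).items() for x in v]
cv2.imwrite("pics/w3b.png",cv2.resize(w["color"],(800,600),interpolation=cv2.INTER_CUBIC)[...,::-1])
E
```

```text
lin [-2.1  1.3 81.2] spin -0.001 | yaw -0.038 pos [ 391.  -220.7  104.2] tilt [ 0.002  0.    -1.   ] q7 -1.45 t 2.7
tcp px [252.5577995  229.29475847] tip [252.75145354 218.91004261] [253.1352236  198.33033784]
red disc [ 390.5 -222. ] roller [ 286.  -219.2] len 105 yaw -0.027 box [54. 16.] 87.0
green no roller
side
red 214 [206. 282.] [ 386.8 -225.6   31.8] [ 369. -232.    9.] [ 405. -212.   42.]
scene
red 63 [174. 210.] [426.4 201.8  17. ] [415. 194.   9.] [439. 213.  24.]
red 223 [279. 303.] [ 382.  -225.6   31.3] [ 368. -232.   11.] [ 403. -213.   40.]
yellow 130 [214. 240.] [412.6  11.5  31. ] [400.   5.  11.] [431.  25.  39.]
```

View pics/w3b.png

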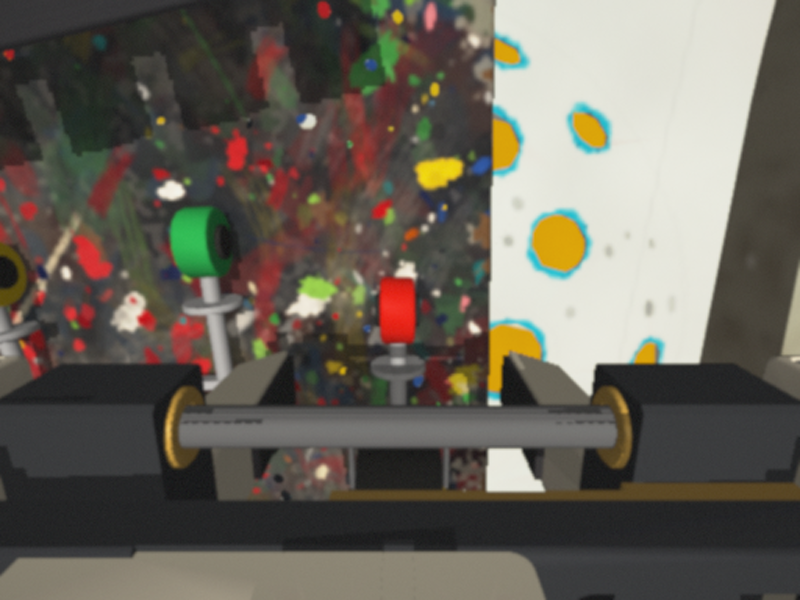

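The wrist view shows the red disc at (397,310), centred between the fingers and matching the TCP axis. I descend and pinch.

drive_tool(
  linear=[
    [-1, 1, 60],
    [-1, 1, 82],
    [-1, 1, 82],
    [-1, 1, 82],
  ],
  spin=[0, 0, 0, 0],
  gripper=[0.8, 0.8, 0.8, 0.6],
)

```text
clock: 3.35
position: [390.6, -222.1, 22.7]
tcp_rot: [3.139, -0.058, 0.005]
wrist_force: [-0.4, 0.7, 0.5]
finger_gap: 67.6
grip_force: 0.0
```

drive_tool(
  linear=[
    [0, 0, 0],
    [0, 0, 0],
    [0, 0, 0],
    [0, 0, 0],
    [0, 0, 0],
  ],
  spin=[0, 0, 0, 0, 0],
  gripper=[0, 0, 0, 0, 0],
)

```text
clock: 3.98
position: [388.8, -221.2, 20.7]
tcp_rot: [-3.141, 0.058, 0.0]
wrist_force: [0.3, 0.6, 0.9]
finger_gap: 17.9
grip_force: 0.8
```

```bash
python3 - <<'E'
from h import *
mv(389,-222,23,-0.037);s=get_state();print(s["finger_gap"],s["grip_force"])
w=snap("wrist","w4");d=snap("side","d4")
for c in(w,d):print([ (k,x) for k,v in discs(c).items() for x in v])
a=cv2.resize(w["color"][150:330,160:360],(400,360),interpolation=cv2.INTER_CUBIC)
b=cv2.resize(d["color"][240:330,150:250],(400,360),interpolation=cv2.INTER_CUBIC)
cv2.imwrite("pics/x4.png",np.hstack([a,b])[...,::-1])
E
```

```text
lin [ 0.2  0.8 -2.3] spin -0.0 | yaw -0.037 pos [ 388.8 -221.2   20.7] tilt [-0. -0. -1.] q7 -1.59 t 3.98
17.87049255583109 0.8159147886908613
[('red', (np.int32(1795), array([253., 230.]), array([ 395.2, -222.5,   35.5]), array([ 378., -231.,   22.]), array([ 408., -214.,   41.]))), ('green', (np.int32(2118), array([ 57., 170.]), array([ 435.2, -114.6,   36.4]), array([ 417., -123.,   25.]), array([ 451., -105.,   41.])))]
[('green', (np.int32(47), array([225., 243.]), array([ 442.9, -117.9,   30.6]), array([ 437., -123.,   13.]), array([ 448., -106.,   40.])))]
```

View pics/x4.png

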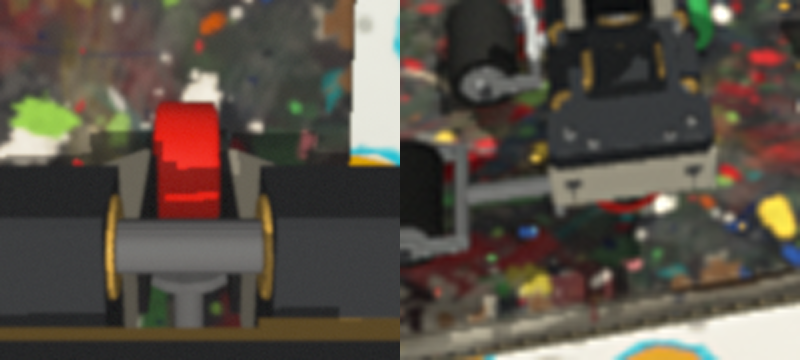

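drive_tool(
  linear=[
    [0, 0, 0],
    [0, 0, 0],
  ],
  spin=[0, 0],
  gripper=[0, 0],
)

```text
clock: 4.32
position: [389.0, -221.3, 20.8]
tcp_rot: [3.141, -0.058, 0.001]
wrist_force: [0.5, -0.5, 2.8]
finger_gap: 0.2
grip_force: 1.0
```

```bash
python3 - <<'E'
from h import *
w=snap("wrist","w5");d=snap("side","d5");s=snap("scene","s5")
print([ (k,x) for k,v in discs(w).items() for x in v])
a=cv2.resize(w["color"][130:330,140:370],(400,350),interpolation=cv2.INTER_CUBIC)
b=cv2.resize(s["color"][240:350,220:345],(400,350),interpolation=cv2.INTER_CUBIC)
cv2.imwrite("pics/x5.png",np.hstack([a,b])[...,::-1])
E
```

```text
[('red', (np.int32(790), array([252., 214.]), array([ 403.7, -222.3,   31. ]), array([ 398., -232.,   21.]), array([ 408., -213.,   38.]))), ('green', (np.int32(2123), array([ 57., 170.]), array([ 435.2, -114.5,   36.4]), array([ 416., -123.,   25.]), array([ 451., -105.,   41.])))]
```

View pics/x5.png

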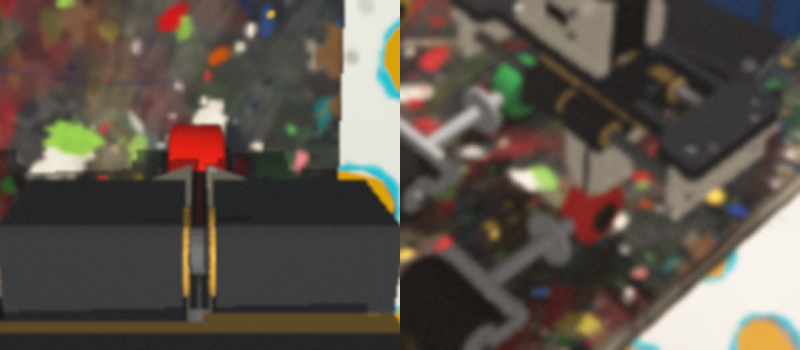

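```bash
python3 - <<'E'
from h import *
print(nose_length if not callable(nose_length) else nose_length())
s=load("s5");W=pts(s);b=load("s1");Wb=pts(b)
for r in range(276,322,4):
    print(r,[np.round(W[r,c]).astype(int).tolist() for c in(274,280,286,292)], s["color"][r,280].tolist(), np.round(Wb[r,280]).tolist())
w=load("w5");Ww=pts(w)
for r in range(205,300,10): print(r,[np.round(Ww[r,c]).astype(int).tolist() for c in(225,246,252,258,280)])
_,p,Rm,_=tcp();print(p,proj(s,p),proj(s,p+[0,0,-19]))
E
```

```text
19.0
276 [[353, -233, 125], [357, -243, 130], [364, -250, 130], [362, -265, 141]] [35, 32, 30] [465.0, -154.0, -2.0]
280 [[353, -234, 116], [352, -248, 127], [361, -254, 125], [379, -253, 113]] [39, 35, 35] [455.0, -163.0, -1.0]
284 [[378, -213, 75], [352, -249, 118], [358, -257, 121], [380, -253, 102]] [39, 36, 32] [444.0, -173.0, 2.0]
288 [[379, -212, 63], [378, -228, 76], [378, -242, 86], [357, -271, 122]] [115, 106, 93] [440.0, -177.0, -3.0]
292 [[378, -214, 55], [378, -229, 66], [381, -241, 73], [447, -204, 0]] [137, 126, 112] [429.0, -187.0, -1.0]
296 [[379, -214, 44], [378, -230, 57], [383, -239, 60], [439, -212, -1]] [139, 129, 113] [391.0, -219.0, 40.0]
300 [[378, -216, 36], [378, -230, 47], [394, -232, 36], [430, -220, 1]] [137, 109, 96] [383.0, -226.0, 39.0]
304 [[373, -220, 32], [379, -230, 35], [393, -233, 27], [423, -226, -1]] [139, 37, 34] [378.0, -231.0, 37.0]
308 [[369, -224, 26], [378, -232, 26], [393, -234, 17], [414, -233, 0]] [103, 35, 30] [378.0, -232.0, 26.0]
312 [[367, -227, 20], [377, -233, 17], [399, -230, -2], [407, -239, -1]] [106, 35, 31] [377.0, -233.0, 
[... 539 characters left out ...]
, [399, -225, 53], [426, -232, 114]]
245 [[427, -216, 122], [425, -222, 119], [399, -222, 65], [399, -225, 65], [426, -232, 121]]
255 [[426, -216, 127], [424, -222, 122], [399, -222, 75], [399, -225, 76], [425, -231, 127]]
265 [[425, -217, 130], [422, -222, 125], [420, -223, 122], [420, -225, 122], [424, -231, 130]]
275 [[422, -216, 130], [420, -222, 127], [418, -223, 124], [417, -225, 123], [421, -231, 130]]
285 [[419, -216, 130], [417, -222, 128], [414, -223, 123], [414, -225, 122], [419, -231, 130]]
295 [[417, -216, 131], [414, -221, 127], [386, -222, 86], [385, -224, 86], [415, -231, 130]]
[ 388.9848723  -221.31908119   20.79144404] [279.71566126 303.95722741] [279.18536414 310.78620125]
```

The crop shows the closed fingers at the disc (wrist crop (195,150), scene crop (600,195)) with a gap of 0.2 mm. The disc hasn't moved, so the pinch didn't take. I open and check.

drive_tool(
  linear=[
    [0, 0, 0],
    [0, 0, 0],
    [0, 0, 0],
    [0, 0, 0],
    [0, 0, 0],
  ],
  spin=[0, 0, 0, 0, 0],
  gripper=[0.6, 0.6, 0.6, 0.6, 0.6],
)

```text
clock: 5.1
position: [388.6, -221.1, 20.6]
tcp_rot: [-3.141, 0.058, 0.001]
wrist_force: [-0.3, 0.1, 0.1]
finger_gap: 45.6
grip_force: 0.0
```

```bash
python3 - <<'E'
from h import *
w=snap("wrist","w6");s=snap("scene","s6");d=snap("side","d6")
mv(389,-222,23,-0.037);t=get_state();print(t["finger_gap"],t["grip_force"],t["wrist_force"],t["torque"])
for c in(w,s,d):print([ (k,x) for k,v in discs(c).items() for x in v])
a=cv2.resize(w["color"][130:330,140:370],(400,350),interpolation=cv2.INTER_CUBIC)
b=cv2.resize(s["color"][240:350,220:345],(400,350),interpolation=cv2.INTER_CUBIC)
cv2.imwrite("pics/x6.png",np.hstack([a,b])[...,::-1])
E
```

```text
lin [ 0.3  0.8 -2.3] spin -0.0 | yaw -0.037 pos [ 388.7 -221.2   20.7] tilt [-0. -0. -1.] q7 -1.59 t 5.25
54.20804771276642 0.0 [-0.06180531  0.5485131  -0.37325126] [ 0.05119835  0.02290399 -0.01835254]
[('red', (np.int32(1883), array([253., 230.]), array([ 395. , -222.1,   35.5]), array([ 377., -232.,   22.]), array([ 408., -213.,   41.]))), ('green', (np.int32(2122), array([ 57., 170.]), array([ 435.2, -114.5,   36.4]), array([ 417., -123.,   25.]), array([ 451., -105.,   41.])))]
[('red', (np.int32(60), array([174., 210.]), array([426.3, 201.7,  17.5]), array([416., 193.,  11.]), array([438., 213.,  24.]))), ('red', (np.int32(207), array([278., 303.]), array([ 380.3, -225. ,   31.6]), array([ 368., -232.,   10.]), array([ 399., -214.,   40.]))), ('yellow', (np.int32(127), array([214., 240.]), array([412.6,  11.8,  31.2]), array([401.,   5.,  10.]), array([432.,  24.,  40.])))]
[('green', (np.int32(56), array([224., 244.]), array([ 441.9, -118.7,   30.3]), array([ 434., -124.,   10.]), array([ 448., -108.,   41.])))]
```

View pics/x6.png

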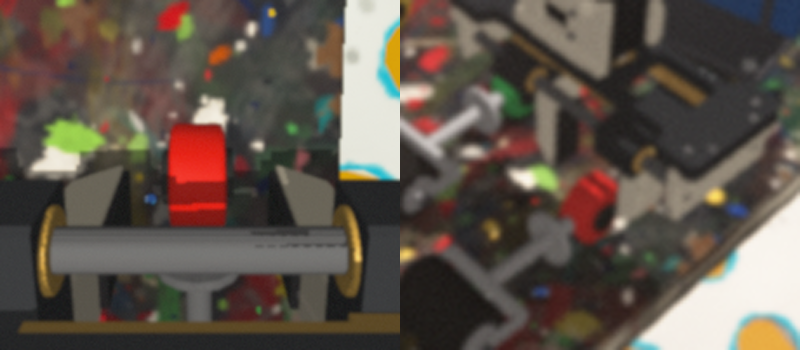

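```bash
python3 - <<'E'
from h import *
for f in("s6","d6","w6"):
    c=load(f);W=pts(c)
    for nm,lo,hi in(("left",-200,-175),("right",-268,-244)):
        m=(W[...,0]>370)&(W[...,0]<410)&(W[...,1]>lo)&(W[...,1]<hi)&(W[...,2]>5)&(W[...,2]<100)
        p=W[m]
        if len(p)>10: print(f,nm,len(p),np.round(np.percentile(p,1,0)),np.round(np.percentile(p,99,0)), np.histogram(p[:,2],bins=range(5,105,10))[0])
E
```

```text
s6 left 252 [ 378. -198.   40.] [ 399. -179.   99.] [ 0  0  0 20 44 51 52 45 30]
s6 right 164 [ 375. -266.   42.] [ 396. -247.   87.] [ 0  0  0  6 27 53 48 26  4]
d6 left 59 [ 379. -197.   75.] [ 400. -191.   88.] [ 0  0  0  0  0  0  2 40 17]
w6 left 1369 [ 381. -200.   41.] [ 402. -185.   99.] [  0   0   0  61 218 287 279 202 240]
w6 right 1503 [ 379. -262.   42.] [ 400. -245.   99.] [  0   0   0  76 257 329 304 211 236]
```

Depth from two cameras puts the fingertips at z≈40 while the reported TCP is at 20.7. So the real grasp point stands about 38 mm higher than reported, and the fingers closed above the disc without touching it. I correct for this offset.

```bash
sed -i 's/d=Rm.T@(np.array(\[x,y,z\])-p)/p=p+[0,0,38];d=Rm.T@(np.array([x,y,z])-p)  # reported TCP is 38 mm low/' h.py; python3 - <<'E'
from h import *
mv(390,-222,22,-0.037)
E
```

```text
lin [ 1.3  0.8 36.7] spin -0.0 | yaw -0.037 pos [ 388.7 -221.2   58.7] tilt [-0. -0. -1.] q7 -1.59 t 5.25
```

drive_tool(
  linear=[
    [1, 1, 0],
    [1, 1, 12],
    [1, 1, 24],
    [1, 1, 35],
    [1, 1, 35],
  ],
  spin=[0, 0, 0, 0, 0],
  gripper=[0.7, 0.7, 0.7, 0.7, 0.7],
)

```text
clock: 5.88
position: [388.9, -221.5, -15.5]
tcp_rot: [-3.14, 0.057, 0.003]
wrist_force: [-1.0, 1.2, -0.3]
finger_gap: 64.2
grip_force: 0.0
```

drive_tool(
  linear=[
    [0, 0, 0],
    [0, 0, 0],
    [0, 0, 0],
    [0, 0, 0],
    [0, 0, 0],
  ],
  spin=[0, 0, 0, 0, 0],
  gripper=[0, 0, 0, 0, 0],
)

```text
clock: 6.5
position: [390.0, -222.4, -14.1]
tcp_rot: [3.141, -0.059, 0.001]
wrist_force: [0.3, 0.8, 1.1]
finger_gap: 25.6
grip_force: 30.0
```

drive_tool(
  linear=[
    [0, 0, 0],
    [0, 0, 0],
  ],
  spin=[0, 0],
  gripper=[0, 0],
)

```text
clock: 6.75
position: [390.0, -222.4, -14.1]
tcp_rot: [3.141, -0.059, 0.0]
wrist_force: [-0.0, 0.8, 2.6]
finger_gap: 25.8
grip_force: 30.0
```

drive_tool(
  linear=[
    [0, 0, -40],
    [0, 0, -90],
    [0, 0, -130],
    [0, 0, -130],
    [0, 0, -130],
  ],
  spin=[0, 0, 0, 0, 0],
  gripper=[0, 0, 0, 0, 0],
)

```text
clock: 7.38
position: [388.8, -222.3, 115.0]
tcp_rot: [-3.141, 0.059, 0.002]
wrist_force: [0.8, 0.6, -1.9]
finger_gap: 25.5
grip_force: 30.0
```

drive_tool(
  linear=[
    [0, 0, 0],
    [0, 0, 0],
  ],
  spin=[0, 0],
  gripper=[0.27, 0.27],
)

```text
clock: 7.62
position: [389.1, -221.7, 114.6]
tcp_rot: [-3.139, 0.058, 0.003]
wrist_force: [-0.7, 0.7, -1.8]
finger_gap: 25.9
grip_force: 30.0
```

```bash
python3 - <<'E'
from h import *
mv(390,-222,154,-0.037)
for n in("scene","side"):
    c=read_camera(n);W=pts(c);V=c["color"].max(-1)
    print([ (k,x) for k,v in discs(c,lo=100,hi=190).items() for x in v if k=="red"])
E
```

```text
lin [ 0.9  0.3 -1.4] spin 0.0 | yaw -0.037 pos [ 389.1 -221.7  152.6] tilt [-0.002 -0.002 -1.   ] q7 -1.43 t 7.62
[('red', (np.int32(54), array([323., 215.]), array([ 552.3, -187.4,  139.3]), array([ 549., -202.,  135.]), array([ 556., -169.,  142.]))), ('red', (np.int32(194), array([281., 254.]), array([ 374.9, -226.4,  157.2]), array([ 367., -233.,  135.]), array([ 386., -215.,  168.])))]
[('red', (np.int32(32), array([257., 185.]), array([531.2, -53.4, 141.9]), array([528., -68., 136.]), array([534., -37., 145.]))), ('red', (np.int32(38), array([268., 202.]), array([ 542.2, -120. ,  142.1]), array([ 539., -136.,  136.]), array([ 545., -100.,  145.]))), ('red', (np.int32(48), array([280., 220.]), array([ 553. , -185.8,  142. ]), array([ 549., -203.,  135.]), array([ 557., -167.,  144.])))]
```

drive_tool(
  linear=[
    [0, 0, 0],
  ],
  spin=[0],
  gripper=[0.276],
)

```text
clock: 7.85
position: [389.7, -222.0, 115.4]
tcp_rot: [-3.14, 0.058, 0.001]
wrist_force: [0.1, -0.1, -2.2]
finger_gap: 25.6
grip_force: 30.0
```

drive_tool(
  linear=[
    [0, 0, 0],
  ],
  spin=[0],
  gripper=[0.279],
)

```text
clock: 7.98
position: [389.8, -222.2, 115.7]
tcp_rot: [-3.141, 0.058, 0.0]
wrist_force: [0.5, 0.4, -1.8]
finger_gap: 26.0
grip_force: 19.5
```

drive_tool(
  linear=[
    [0, 0, 0],
  ],
  spin=[0],
  gripper=[0.281],
)

```text
clock: 8.1
position: [389.8, -222.3, 115.8]
tcp_rot: [3.141, -0.058, -0.0]
wrist_force: [-0.3, 0.3, -1.4]
finger_gap: 25.9
grip_force: 10.2
```

drive_tool(
  linear=[
    [0, 0, 0],
  ],
  spin=[0],
  gripper=[0.282],
)

```text
clock: 8.22
position: [389.4, -222.3, 115.7]
tcp_rot: [-3.141, 0.058, 0.001]
wrist_force: [-0.9, 0.0, -2.2]
finger_gap: 25.8
grip_force: 5.4
```

drive_tool(
  linear=[
    [0, 0, 0],
  ],
  spin=[0],
  gripper=[0.2822],
)

```text
clock: 8.35
position: [389.6, -222.3, 115.6]
tcp_rot: [-3.141, 0.058, 0.0]
wrist_force: [1.3, -0.3, -2.7]
finger_gap: 25.8
grip_force: 4.4
```

drive_tool(
  linear=[
    [0, 0, 0],
    [0, 0, 0],
    [0, 0, 0],
    [0, 0, 0],
    [0, 0, 0],
  ],
  spin=[0, 0, 0, 0, 0],
  gripper=[0.2822, 0.2822, 0.2822, 0.2822, 0.2822],
)

```text
clock: 8.98
position: [389.8, -222.3, 115.7]
tcp_rot: [3.141, -0.058, 0.0]
wrist_force: [-0.3, 0.4, -1.1]
finger_gap: 26.2
grip_force: 4.1
```

```bash
cat >> h.py <<'E'
def hang(n="scene"):
    """black roller held under the gripper: centre of its cloud relative to true TCP"""
    c=read_camera(n);W=pts(c);V=c["color"].max(-1).astype(int)
    s,p,Rm,a=tcp();p=p+[0,0,38];D=W-p;x=D@np.array([np.cos(a),np.sin(a),0]);y=D@np.array([np.sin(a),-np.cos(a),0])
    m=(V<75)&(abs(y)<35)&(abs(x)<150)&(D[...,2]<-8)&(W[...,2]>12)&(D[...,2]>-145)&(c["range_z"]>0)
    cv2.imwrite(f"pics/hang_{n}_{s['clock']:.1f}.png",c["color"][...,::-1])
    print(n,"roller x,y,z rel TCP",m.sum(),np.round(np.median(x[m]),0) if m.any() else None,np.round(np.median(y[m]),0),np.round(np.median(D[...,2][m]),0),"force",s["grip_force"],s["finger_gap"])
E
python3 - <<'E'
from h import *
hang();hang("side")
E
```

```text
scene roller x,y,z rel TCP 548 -33.0 7.0 -114.0 force 4.057785049080849 25.83398309457443
side roller x,y,z rel TCP 336 -25.0 11.0 -113.0 force 4.058295115828514 26.02670404236193
```

drive_tool(
  linear=[
    [0, 0, 0],
    [0, 0, 0],
    [0, 0, 0],
    [0, 0, 0],
    [0, 0, 0],
  ],
  spin=[0, 0, 0, 0, 0],
  gripper=[0.2823, 0.2823, 0.2823, 0.2823, 0.2823],
)

```text
clock: 9.7
position: [389.8, -222.3, 115.8]
tcp_rot: [3.141, -0.058, 0.0]
wrist_force: [0.2, -0.3, -2.3]
finger_gap: 26.1
grip_force: 3.6
```

```bash
python3 - <<'E'
from h import *
hang("side");hang()
import glob
a=[cv2.imread(sorted(glob.glob(f"pics/hang_{n}_9.*"))[-1]) for n in("scene","side")]
a=[cv2.resize(a[0][180:360,200:370],(380,400),interpolation=cv2.INTER_CUBIC),cv2.resize(a[1][180:340,130:280],(380,400),interpolation=cv2.INTER_CUBIC)]
cv2.imwrite("pics/x9.png",np.hstack(a))
E
```

```text
side roller x,y,z rel TCP 342 -25.0 11.0 -113.0 force 3.6440250277519226 26.209391803524472
scene roller x,y,z rel TCP 538 -31.0 7.0 -115.0 force 3.644019551575184 26.285892379734815
```

View pics/x9.png

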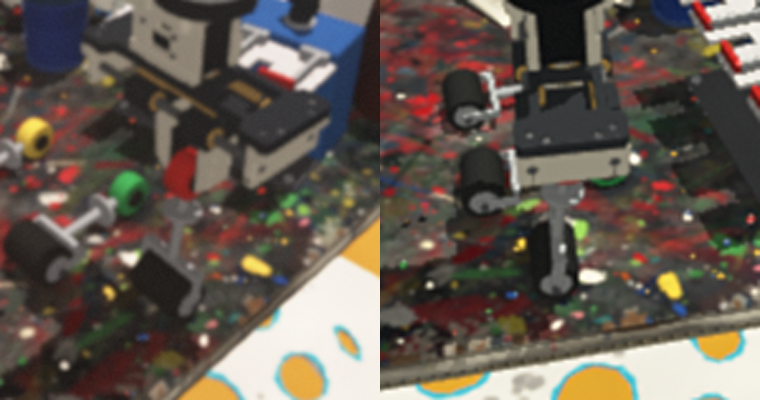

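Red hangs nearly plumb (side crop: from (565,190) down to (555,285)). I grip again, raise it, and take a closer look at the rack on the way.

drive_tool(
  linear=[
    [0, 0, 0],
    [0, 0, 0],
    [0, 0, -40],
    [0, 0, -80],
    [0, 0, -80],
  ],
  spin=[0, 0, 0, 0, 0],
  gripper=[0, 0, 0, 0, 0],
)

```text
clock: 10.42
position: [392.0, -223.5, 198.4]
tcp_rot: [3.137, -0.059, 0.007]
wrist_force: [0.7, -0.0, -1.0]
finger_gap: 25.4
grip_force: 30.0
```

drive_tool(
  linear=[
    [40, -30, 0],
    [70, -70, 0],
    [80, -90, 0],
    [80, -90, 0],
    [80, -90, 0],
  ],
  spin=[0, 0, 0, 0, 0],
  gripper=[0, 0, 0, 0, 0],
)

```text
clock: 11.05
position: [471.9, -136.2, 194.8]
tcp_rot: [3.141, -0.059, -0.003]
wrist_force: [-0.3, -0.6, -1.5]
finger_gap: 25.6
grip_force: 30.0
```

```bash
python3 - <<'E'
from h import *
hang("side");hang()
w=snap("wrist","w10")
mv(480,-130,232,0)
a=rect(w,130,510,630,-230,35,3);cv2.imwrite("pics/plate2.png",a[...,::-1])
W=pts(w);m=abs(W[...,2]-130)<4
m&=(W[...,0]>500)&(W[...,0]<640)&(W[...,1]>-240)&(W[...,1]<50);print(np.median(W[m][:,2]))
E
```

```text
side roller x,y,z rel TCP 313 -26.0 15.0 -114.0 force 29.99646484851837 25.57536122192267
scene roller x,y,z rel TCP 486 -32.0 7.0 -117.0 force 29.99649703502655 25.833765983871892
lin [ 7.5 -7.   1.4] spin -0.039 | yaw -0.039 pos [ 472.2 -136.7  233.4] tilt [-0.001  0.    -1.   ] q7 -1.62 t 11.2
130.29720006584233
```

View pics/plate2.png

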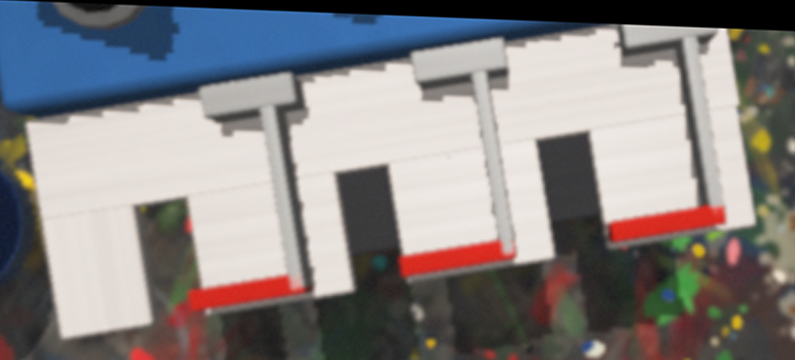

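Plate check: the notch back mid-points at (563,137), (362,170) and (161,202) agree with the first map. I measure how the held roller leans and whether it slipped.

```bash
cat >> h.py <<'E'
def held(color):
    s,p,Rm,a=tcp();p=p+[0,0,38]
    ex=np.array([np.cos(a),np.sin(a),0]);ey=np.array([np.sin(a),-np.cos(a),0])
    for n in("scene","side","wrist"):
        c=read_camera(n);W=pts(c);D=W-p;x=D@ex;y=D@ey;z=D[...,2];V=c["color"].max(-1).astype(int);S=V-c["color"].min(-1)
        near=(abs(x)<70)&(abs(y)<40)&(c["range_z"]>0)
        m=near&masks(c)[color]&(abs(z)<40)
        if m.sum()>15: print(n,"disc x",np.percentile(x[m],[2,98]).round(),"y",np.percentile(y[m],[2,98]).round(),"z",np.percentile(z[m],[2,98]).round())
        for lo in(-140,-130,-120,-110,-100,-90,-80,-70,-60,-50,-40,-30):
            m=near&(z>=lo)&(z<lo+10)&(W[...,2]>15)
            if m.sum()>8: print("  ",n,lo+5,m.sum(),"x",np.percentile(x[m],[3,50,97]).round(),"y",np.percentile(y[m],[3,97]).round())
E
python3 -c "
from h import *
held('red')"
```

```text
scene disc x [-22.  -0.] y [-5. 12.] z [-26.   5.]
   scene -135 77 x [-40. -37.  -4.] y [-21.  33.]
   scene -125 138 x [-40. -38.  -6.] y [-21.  37.]
   scene -115 221 x [-37. -31. -12.] y [-23.  33.]
   scene -105 192 x [-26. -18.  70.] y [-36.  34.]
   scene -95 160 x [-21. -15.  69.] y [-36.  33.]
   scene -85 22 x [-19. -16. -11.] y [-1.  7.]
   scene -75 24 x [-17. -15. -10.] y [-1.  7.]
   scene -65 20 x [-15. -13.  -8.] y [-1.  7.]
   scene -55 20 x [-22.  -4.   7.] y [-1. 18.]
   scene -45 102 x [-23. -13.   1.] y [-13.  17.]
   scene -35 22 x [-14.  -9.   3.] y [-1. 11.]
   scene -25 46 x [-21. -13.   8.] y [-4. 13.]
side disc x [-22.   8.] y [ 8. 12.] z [-30.  -6.]
   side -135 41 x [-37. -22.  -5.] y [26. 30.]
   side -125 80 x [-39. -23.  -0.] y [-21.  36.]
   side -115 156 x [-38. -26.  -2.] y [-23.  32.]
   side -105 140 x [-30. -22.  69.] y [-34.  33.]
   side -95 111 x [-20. -14.  70.] y [-36.  32.]
   side -85 26 x [-18. -12.  70.] y [-38.   6.]
   side -75 18 x [-16. -13.  -8.] y [1. 6.]
   side -65 15 x [-15. -12.  -7.] y [1. 6.]
   side -55 9 x [-13.   2.   8.] y [-1. 14.]
   side -45 113 x [-23. -11.   6.] y [-11.  16.]
   side -35 16 x [-11.  -6.   4.] y [ 1. 10.]
   side -25 37 x [-16.  -4.  12.] y [ 8. 13.]
wrist disc x [ 3. 18.] y [-8. 10.] z [-14.   6.]
   wrist -135 22 x [-13.   2.   2.] y [-26.  30.]
   wrist -125 298 x [-15.   1.   2.] y [-29.  34.]
   wrist -115 759 x [-10.  -4.   0.] y [-24.  27.]
   wrist -105 329 x [-13.  -9.  70.] y [-35.  28.]
   wrist -95 558 x [-18. -11.  69.] y [-36.  32.]
   wrist -85 21 x [67. 69. 69.] y [-38. -20.]
   wrist -55 51 x [ 5.  9. 10.] y [-8. 12.]
   wrist -45 184 x [-5.  4.  9.] y [-13.  16.]
```

drive_tool(
  linear=[
    [10, 8, 0],
    [20, 15, 0],
    [27, 21, 10],
    [27, 21, 20],
    [27, 21, 33],
  ],
  spin=[-0.18, -0.36, -0.54, -0.72, -0.9],
  gripper=[0, 0, 0, 0, 0],
)

```text
clock: 11.98
position: [499.4, -158.1, 162.6]
tcp_rot: [2.85, 1.32, 0.001]
wrist_force: [0.5, -0.8, -2.2]
finger_gap: 25.6
grip_force: 30.0
```

drive_tool(
  linear=[
    [0, 0, 0],
    [0, 0, 0],
    [0, 0, 0],
    [0, 0, 0],
    [0, 0, 0],
  ],
  spin=[-0.18, -0.36, -0.54, -0.72, -0.87],
  gripper=[0, 0, 0, 0, 0],
)

```text
clock: 12.6
position: [499.1, -158.1, 162.7]
tcp_rot: [2.03, 2.398, -0.0]
wrist_force: [0.2, 0.4, -2.1]
finger_gap: 25.8
grip_force: 30.0
```

```bash
python3 -c "
from h import *
mv(498.5,-159,200,1.73)
mv(572.5,-147,200,1.73)
held('red')"
```

```text
lin [-0.8 -0.7  0.7] spin 0.007 | yaw 1.737 pos [ 499.1 -158.1  200.7] tilt [-0. -0. -1.] q7 -0.1 t 12.6
lin [-1.2 74.3  0.7] spin 0.007 | yaw 1.737 pos [ 499.1 -158.1  200.7] tilt [-0. -0. -1.] q7 -0.1 t 12.6
scene disc x [-23.  -4.] y [-11.   7.] z [-28.   5.]
   scene -135 60 x [-40. -29.  -4.] y [-31.  12.]
   scene -125 122 x [-40. -34.  -3.] y [-35.  22.]
   scene -115 192 x [-38. -31. -11.] y [-32.  25.]
   scene -105 94 x [-28. -21. -13.] y [-33.  28.]
   scene -95 96 x [-22. -18. -11.] y [-32.  29.]
   scene -85 21 x [-20. -17. -10.] y [-7.  1.]
   scene -75 21 x [-18. -14. -10.] y [-6.  0.]
   scene -65 21 x [-17. -14.  -9.] y [-7.  3.]
   scene -55 24 x [-23.  -1.   7.] y [-16.   7.]
   scene -45 98 x [-24. -13.   2.] y [-16.  12.]
   scene -35 18 x [-12.  -9.   4.] y [-10.  -1.]
   scene -25 43 x [-21. -10.   7.] y [-15.  -0.]
side disc x [-23.   2.] y [-11.   8.] z [-25.   7.]
   side -135 50 x [-39. -37. -23.] y [-27.  25.]
   side -125 113 x [-41. -38. -19.] y [-34.  29.]
   side -115 173 x [-39. -33. -18.] y [-32.  28.]
   side -105 168 x [-31. -21. -13.] y [-31.  29.]
   side -95 122 x [-21. -18. -10.] y [-31.  29.]
   side -85 16 x [-19. -17. -12.] y [-5.  2.]
   side -75 21 x [-18. -16. -11.] y [-5.  2.]
   side -65 19 x [-16. -14. -10.] y [-5.  3.]
   side -45 115 x [-24. -12.   4.] y [-17.  13.]
   side -35 14 x [-12. -10.  -1.] y [-10.   3.]
   side -25 19 x [-22. -19.  -5.] y [-12.   7.]
wrist disc x [ 1. 16.] y [-9.  9.] z [-14.   5.]
   wrist -135 19 x [-18.  -1.  -0.] y [-30.  30.]
   wrist -125 314 x [-17.  -1.  -0.] y [-29.  31.]
   wrist -115 805 x [-13.  -7.  -2.] y [-25.  26.]
   wrist -105 159 x [-27. -12. -10.] y [-28.  30.]
   wrist -95 440 x [-20. -14. -11.] y [-30.  32.]
   wrist -55 80 x [-2.  6.  8.] y [-13.  14.]
   wrist -45 155 x [-7.  0.  7.] y [-14.  15.]
```

drive_tool(
  linear=[
    [-1, 20, 0],
    [-1, 40, 0],
    [-1, 58, 0],
    [-1, 74, 0],
    [-1, 74, 0],
  ],
  spin=[0.007, 0.007, 0.007, 0.007, 0.007],
  gripper=[0, 0, 0, 0, 0],
)

```text
clock: 13.38
position: [573.8, -145.5, 162.9]
tcp_rot: [2.043, 2.386, 0.003]
wrist_force: [-0.2, 0.4, -2.4]
finger_gap: 26.0
grip_force: 30.0
```

```bash
python3 - <<'E'
from h import *
mv(572.7,-146.5,178,1.73);print(get_state()["wrist_force"])
a=snap("scene","s11")["color"][110:290,250:400];b=snap("side","d11")["color"][110:290,210:360]
w=snap("wrist","w11")["color"][110:290,180:330]
cv2.imwrite("pics/x11.png",np.hstack([cv2.resize(i,(266,320),interpolation=cv2.INTER_CUBIC) for i in(a,b,w)])[...,::-1])
E
```

```text
lin [-0.8 -1.2 22.9] spin -0.005 | yaw 1.725 pos [ 573.8 -145.5  200.9] tilt [ 0.001  0.002 -1.   ] q7 -0.16 t 13.38
[-0.24560699  0.36071119 -2.39621278]
```

View pics/x11.png

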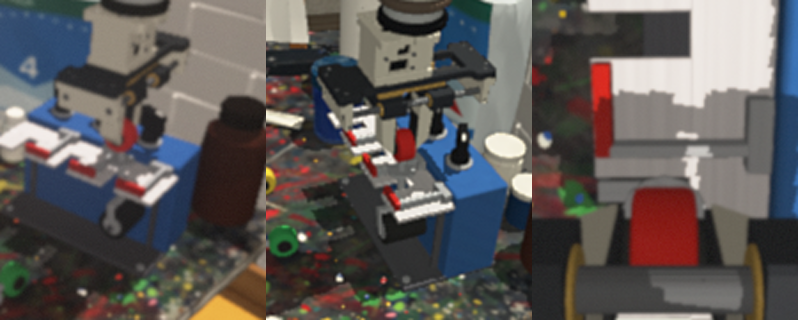

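The roller is in the notch of bay 1 above the plate with no contact force (disc at (118,130) in the scene crop, (405,145) in the side crop). I lower it.

drive_tool(
  linear=[
    [-1, -1, 6],
    [-1, -1, 12],
    [-1, -1, 17],
    [-1, -1, 20],
  ],
  spin=[0, 0, 0, 0],
  gripper=[0, 0, 0, 0],
)

```text
clock: 14.02
position: [572.0, -149.5, 145.0]
tcp_rot: [2.043, 2.383, -0.005]
wrist_force: [-7.7, -3.7, 26.5]
finger_gap: 25.8
grip_force: 30.1
```

drive_tool(
  linear=[
    [0, 0, 1],
    [0, 0, 2],
  ],
  spin=[0, 0],
  gripper=[0, 0],
)

```text
clock: 14.28
position: [572.5, -150.8, 144.4]
tcp_rot: [2.042, 2.38, -0.006]
wrist_force: [-9.1, -4.5, 26.8]
finger_gap: 25.5
grip_force: 30.2
```

```bash
python3 - <<'E'
from h import *
mv(572.7,-146.5,178,1.73);print(get_state()["wrist_force"])
E
```

```text
lin [4.2 0.8 4.3] spin -0.007 | yaw 1.723 pos [ 572.5 -150.8  182.4] tilt [-0.007  0.    -1.   ] q7 -0.18 t 14.28
[-9.14813611 -4.50422252 26.75224476]
```

drive_tool(
  linear=[
    [0, 0, 0],
    [0, 0, 0],
  ],
  spin=[0, 0],
  gripper=[0.2815, 0.2822],
)

```text
clock: 14.52
position: [572.5, -150.9, 144.4]
tcp_rot: [2.042, 2.38, -0.006]
wrist_force: [-8.7, -3.8, 25.2]
finger_gap: 25.4
grip_force: 30.2
```

drive_tool(
  linear=[
    [0, 0, 0],
    [0, 0, 0],
  ],
  spin=[0, 0],
  gripper=[0.2822, 0.2822],
)

```text
clock: 14.78
position: [572.3, -151.5, 143.0]
tcp_rot: [2.043, 2.38, -0.006]
wrist_force: [-4.7, -5.0, 10.2]
finger_gap: 26.5
grip_force: 7.7
```

drive_tool(
  linear=[
    [0, 0, 0],
    [0, 0, 0],
  ],
  spin=[0, 0],
  gripper=[0.3, 0.37],
)

```text
clock: 15.02
position: [571.5, -148.0, 140.5]
tcp_rot: [2.043, 2.386, -0.0]
wrist_force: [-1.0, -0.5, 0.2]
finger_gap: 32.7
grip_force: 0.0
```

```bash
python3 - <<'E'
from h import *
mv(572.7,-146.5,178,1.73);print(get_state()["wrist_force"])
a=snap("scene","s12")["color"][110:290,250:400];b=snap("side","d12")["color"][110:290,210:360]
w=snap("wrist","w12")["color"][110:290,180:330]
cv2.imwrite("pics/x12.png",np.hstack([cv2.resize(i,(266,320),interpolation=cv2.INTER_CUBIC) for i in(a,b,w)])[...,::-1])
held('red')
E
```

```text
lin [1.3 1.4 0.5] spin -0.005 | yaw 1.725 pos [ 571.5 -148.   178.5] tilt [-0. -0. -1.] q7 -0.18 t 15.03
[-1.04416492 -0.49809245  0.23169234]
scene disc x [-50.  45.] y [-27.   4.] z [-40.   9.]
   scene -135 57 x [-47. -19.   8.] y [-30.  39.]
   scene -125 102 x [-47. -26.  10.] y [-35.  39.]
   scene -115 149 x [-45. -22.   5.] y [-33.  37.]
   scene -105 108 x [-45. -14.  -3.] y [-33.  37.]
   scene -95 88 x [-46. -12.  -4.] y [-33.  37.]
   scene -85 19 x [-14. -11.  -6.] y [-7. -1.]
   scene -75 11 x [-14. -10.  -7.] y [-6. -2.]
   scene -55 182 x [-66. -19.  67.] y [-29.  37.]
   scene -45 635 x [-64. -17.  61.] y [-28.  36.]
   scene -35 197 x [-55. -33.  45.] y [-27.  38.]
   scene -25 22 x [-23. -14.  -4.] y [-12.  -8.]
side disc x [-49.  45.] y [-26.   7.] z [-39.  11.]
   side -135 39 x [-46. -25.  -4.] y [-28.  39.]
   side -125 105 x [-46. -27.  -2.] y [-35.  38.]
   side -115 140 x [-45. -25.  -8.] y [-32.  37.]
   side -105 143 x [-45. -17.  -6.] y [-32.  38.]
   side -95 62 x [-46. -10.  -3.] y [-32.  37.]
   side -55 52 x [-66. -62.  43.] y [-29.  36.]
   side -45 678 x [-64. -24.  37.] y [-28.  38.]
   side -35 249 x [-55. -41.  46.] y [-27.  38.]
   side -25 11 x [-25. -16.  -6.] y [-11.   4.]
wrist disc x [-47.  49.] y [-25.  10.] z [-37.   9.]
   wrist -115 29 x [-25. -23. -21.] y [-27. -18.]
   wrist -105 19 x [-22. -20. -20.] y [-25. -15.]
   wrist -55 82 x [-16.  52.  69.] y [-20.  21.]
   wrist -45 8766 x [-63.  31.  67.] y [-19.  37.]
   wrist -35 2403 x [-52.  19.  48.] y [-25.  39.]
```

View pics/x12.png

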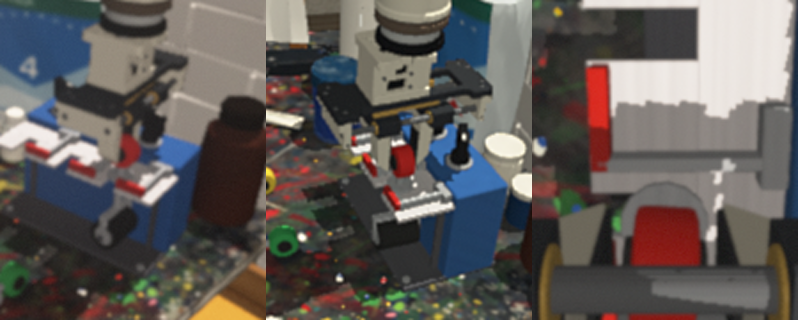

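Red is released and hangs in bay 1 (disc upright at (130,150) in the scene crop, collar on the plate at (665,205) in the wrist crop), with no residual force. I back off upward and go to green.

drive_tool(
  linear=[
    [0, 0, 0],
    [0, 0, -10],
    [0, 0, -40],
    [0, 0, -80],
    [0, 0, -80],
  ],
  spin=[0, 0, 0, 0, 0],
  gripper=[0.42, 0.42, 0.42, 0.42, 0.42],
)

```text
clock: 15.95
position: [574.1, -147.1, 224.7]
tcp_rot: [2.039, 2.383, 0.005]
wrist_force: [0.2, -1.0, 0.5]
finger_gap: 38.6
grip_force: 0.0
```

drive_tool(
  linear=[
    [10, -40, 0],
    [25, -85, 0],
    [45, -120, 0],
    [54, -130, 0],
    [54, -130, 0],
  ],
  spin=[0.18, 0.36, 0.54, 0.72, 0.9],
  gripper=[0.7, 0.7, 0.7, 0.7, 0.7],
)

```text
clock: 16.58
position: [433.2, -114.1, 220.5]
tcp_rot: [2.88, 1.252, -0.003]
wrist_force: [-0.2, -0.3, 0.2]
finger_gap: 64.5
grip_force: 0.0
```

drive_tool(
  linear=[
    [0, 0, 10],
    [0, 0, 30],
    [0, 0, 60],
    [0, 0, 88],
    [0, 0, 88],
  ],
  spin=[0.18, 0.36, 0.54, 0.72, 0.82],
  gripper=[0.7, 0.7, 0.7, 0.7, 0.7],
)

```text
clock: 17.2
position: [432.6, -113.5, 130.6]
tcp_rot: [-3.14, -0.004, 0.007]
wrist_force: [0.3, 0.9, -0.0]
finger_gap: 64.3
grip_force: 0.0
```

```bash
cat >> h.py <<'E'
def hung():
    """coloured discs at hanging height, rack coords rel. bay2"""
    th=0.159;o=np.array([564,-87.3])
    for n in("scene","side"):
        c=read_camera(n);W=pts(c);D=W[...,:2]-o;x=D@[np.cos(th),np.sin(th)];y=D@[-np.sin(th),np.cos(th)];z=W[...,2]
        for k,m in masks(c).items():
            m=m&(z>146)&(z<200)&(abs(x)<40)&(abs(y)<110)&(c["range_z"]>0)
            if m.sum()>15: print(n,k,m.sum(),"rack x",np.percentile(x[m],[2,98]).round(),"y",np.percentile(y[m],[2,98]).round(),"z",np.percentile(z[m],[2,98]).round())
        V=c["color"].max(-1)
        m=(V<75)&(z>20)&(z<75)&(abs(x)<45)&(abs(y)<120)&(c["range_z"]>0)
        h=y[m];print("  roller dark y-bins",[(b,int(((h>b)&(h<b+34)).sum())) for b in(-119,-85,-51,-17,17,51)])
E
python3 - <<'E'
from h import *
mv(435,-115,23,0.009)
w=snap("wrist","w13");rollers(w);hung()
for n in("scene","side"):print(n,[(k,x) for k,v in discs(read_camera(n)).items() for x in v])
E
```

```text
lin [  3.    1.7 145.6] spin -0.007 | yaw 0.002 pos [ 432.6 -113.5  168.6] tilt [-0.004 -0.002 -1.   ] q7 -1.69 t 17.2
green disc [ 434.  -113.5] roller [ 319.4 -115. ] len 115 yaw 0.013 box [26. 53.] 0.3
yellow no roller
scene red 173 rack x [-15.   4.] y [-89. -57.] z [156. 187.]
  roller dark y-bins [(-119, 195), (-85, 221), (-51, 3), (-17, 0), (17, 0), (51, 7)]
side red 171 rack x [-14.   4.] y [-89. -62.] z [159. 189.]
  roller dark y-bins [(-119, 281), (-85, 309), (-51, 5), (-17, 0), (17, 0), (51, 7)]
scene [('red', (np.int32(59), array([174., 210.]), array([425.9, 201.9,  17.7]), array([416., 195.,   9.]), array([438., 211.,  24.]))), ('yellow', (np.int32(134), array([214., 240.]), array([412.4,  11.3,  30.8]), array([400.,   4.,  10.]), array([432.,  24.,  39.])))]
side [('red', (np.int32(31), array([201., 173.]), array([421.2, 204.1,  20.2]), array([415., 196.,  11.]), array([427., 216.,  27.]))), ('green', (np.int32(147), array([219., 243.]), array([ 430.5, -117.5,   32.3]), array([ 415., -124.,   10.]), array([ 448., -106.,   42.]))), ('yellow', (np.int32(142), array([207., 210.]), array([416.6,  11.8,  30.9]), array([400.,   5.,   9.]), array([435.,  26.,  42.])))]
```

drive_tool(
  linear=[
    [2, 1, 50],
    [2, 1, 100],
    [2, 1, 130],
    [2, 1, 146],
    [2, 1, 146],
  ],
  spin=[-0.01, -0.01, -0.01, -0.01, -0.01],
  gripper=[0.7, 0.7, 0.7, 0.7, 0.7],
)

```text
clock: 18.08
position: [436.7, -115.0, -13.5]
tcp_rot: [-3.141, -0.026, 0.001]
wrist_force: [-0.3, -0.2, 0.1]
finger_gap: 64.2
grip_force: 0.0
```

drive_tool(
  linear=[
    [0, 0, 0],
    [0, 0, 0],
    [0, 0, 0],
    [0, 0, 0],
    [0, 0, 0],
  ],
  spin=[0, 0, 0, 0, 0],
  gripper=[0, 0, 0, 0, 0],
)

```text
clock: 18.7
position: [437.2, -115.3, -13.0]
tcp_rot: [3.141, 0.025, 0.001]
wrist_force: [-0.2, 0.2, 3.0]
finger_gap: 26.0
grip_force: 29.9
```

drive_tool(
  linear=[
    [0, 0, 0],
    [0, 0, -40],
    [0, 0, -90],
    [0, 0, -132],
    [0, 0, -132],
  ],
  spin=[0, 0, 0, 0, 0],
  gripper=[0, 0, 0, 0, 0.27],
)

```text
clock: 19.32
position: [439.0, -116.0, 121.1]
tcp_rot: [3.139, 0.024, 0.008]
wrist_force: [-0.3, -0.3, -2.2]
finger_gap: 25.7
grip_force: 30.0
```

drive_tool(
  linear=[
    [0, 0, 0],
    [0, 0, 0],
  ],
  spin=[0, 0],
  gripper=[0.279, 0.281],
)

```text
clock: 19.58
position: [435.5, -114.9, 117.3]
tcp_rot: [-3.14, -0.025, 0.004]
wrist_force: [0.2, 0.2, -1.7]
finger_gap: 25.7
grip_force: 12.8
```

drive_tool(
  linear=[
    [0, 0, 0],
    [0, 0, 0],
  ],
  spin=[0, 0],
  gripper=[0.2815, 0.282],
)

```text
clock: 19.82
position: [436.0, -114.8, 117.9]
tcp_rot: [-3.141, -0.025, 0.003]
wrist_force: [0.2, -0.4, -3.2]
finger_gap: 25.9
grip_force: 4.4
```

drive_tool(
  linear=[
    [0, 0, 0],
    [0, 0, 0],
    [0, 0, 0],
    [0, 0, 0],
    [0, 0, 0],
  ],
  spin=[0, 0, 0, 0, 0],
  gripper=[0.2822, 0.2822, 0.2822, 0.2822, 0.2822],
)

```text
clock: 20.45
position: [436.5, -115.3, 118.6]
tcp_rot: [3.141, 0.025, -0.001]
wrist_force: [-0.1, -0.7, -1.9]
finger_gap: 25.8
grip_force: 2.2
```

```bash
python3 - <<'E'
from h import *
mv(435,-115,154,0);print(get_state()["grip_force"]);held("green")
E
```

```text
lin [-1.5 -0.3  2.6] spin 0.016 | yaw 0.016 pos [ 436.5 -115.3  156.6] tilt [-0.001  0.    -1.   ] q7 -1.71 t 20.45
2.221999168395996
   scene -135 66 x [-68. -66. -32.] y [-20.  35.]
   scene -125 141 x [-68. -66. -36.] y [-23.  35.]
   scene -115 273 x [-65. -56. -37.] y [-25.  33.]
   scene -105 131 x [-53. -43. -33.] y [-29.  33.]
   scene -95 71 x [-43. -40. -36.] y [-26.  32.]
   scene -85 25 x [-39. -35. -28.] y [-1.  6.]
   scene -75 23 x [-36. -32. -26.] y [-2.  6.]
   scene -65 20 x [-31. -28. -15.] y [-1.  7.]
   scene -55 78 x [-34. -23.  -7.] y [-13.  17.]
   scene -45 38 x [-36. -23. -15.] y [-6. 10.]
   scene -35 34 x [-24. -12.   6.] y [-5. 12.]
   scene -25 57 x [-28. -22.  -2.] y [-5. 15.]
side disc x [-25.   7.] y [ 8. 12.] z [-37. -17.]
   side -135 60 x [-43. -29.  -6.] y [-12.  36.]
   side -125 127 x [-42. -27.  -5.] y [-24.  33.]
   side -115 124 x [-36. -28. -11.] y [-26.  33.]
   side -105 72 x [-24. -20. -15.] y [-25.  32.]
   side -95 15 x [-22. -20. -14.] y [2. 5.]
   side -85 14 x [-22. -18. -13.] y [-0.  6.]
   side -75 15 x [-19. -17. -11.] y [1. 6.]
   side -55 105 x [-26. -14.   3.] y [-10.  16.]
   side -45 12 x [-15. -12.  -7.] y [-1.  8.]
   side -35 29 x [-19.  -5.   6.] y [ 7. 12.]
   side -25 54 x [-25. -10.  10.] y [ 7. 14.]
wrist disc x [-1. 15.] y [-7. 10.] z [-21.  -2.]
   wrist -135 221 x [-14.   4.   4.] y [-32.  35.]
   wrist -125 692 x [-28.  -1.   3.] y [-24.  28.]
   wrist -115 458 x [-25.  -8.  -4.] y [-24.  28.]
   wrist -105 507 x [-17. -10.  -8.] y [-28.  32.]
   wrist -55 352 x [-8.  4.  8.] y [-14.  17.]
   wrist -25 127 x [ 4. 15. 16.] y [-10.  14.]
```

drive_tool(
  linear=[
    [0, 0, 0],
    [0, 0, 0],
  ],
  spin=[0, 0],
  gripper=[0, 0],
)

```text
clock: 20.85
position: [437.1, -115.3, 118.9]
tcp_rot: [3.141, 0.025, 0.001]
wrist_force: [0.3, -1.1, -0.7]
finger_gap: 25.1
grip_force: 30.0
```

```bash
python3 - <<'E'
from h import *
mv(435,-115,154,0);print(get_state()["grip_force"]);held("green")
E
```

```text
lin [-2.1 -0.3  2.9] spin 0.016 | yaw 0.016 pos [ 437.1 -115.3  156.9] tilt [ 0.  0. -1.] q7 -1.71 t 20.85
29.999568164348602
   scene -135 117 x [-37. -35.   0.] y [-20.  36.]
   scene -125 173 x [-35. -30. -14.] y [-23.  33.]
   scene -115 141 x [-27. -19. -12.] y [-28.  33.]
   scene -105 120 x [-20. -17. -10.] y [-28.  32.]
   scene -95 19 x [-18. -16. -11.] y [-0.  6.]
   scene -85 19 x [-17. -15. -11.] y [-2.  7.]
   scene -75 18 x [-16. -14.  -9.] y [-0.  6.]
   scene -55 114 x [-25. -13.   4.] y [-12.  16.]
   scene -45 11 x [-14. -11.  -4.] y [-1.  9.]
   scene -35 33 x [-24. -12.   6.] y [-3. 14.]
   scene -25 63 x [-26. -18.   6.] y [-4. 15.]
side disc x [-24.   7.] y [ 8. 12.] z [-36. -18.]
   side -135 66 x [-36. -20.   1.] y [-10.  35.]
   side -125 133 x [-35. -23.   1.] y [-22.  32.]
   side -115 109 x [-29. -22.  -6.] y [-25.  33.]
   side -105 74 x [-19. -16.  -9.] y [-30.  33.]
   side -95 15 x [-18. -14.  -9.] y [0. 6.]
   side -85 13 x [-17. -13.  -9.] y [1. 5.]
   side -75 13 x [-15. -13.  -8.] y [2. 8.]
   side -55 106 x [-24. -11.   5.] y [-9. 16.]
   side -45 10 x [-14. -10.  -5.] y [-0.  5.]
   side -35 28 x [-21.  -6.   6.] y [ 8. 12.]
   side -25 53 x [-24.  -8.  10.] y [ 8. 15.]
wrist disc x [-1. 14.] y [-7. 10.] z [-21.  -2.]
   wrist -135 251 x [-14.   4.   4.] y [-31.  35.]
   wrist -125 719 x [-27.  -1.   3.] y [-24.  28.]
   wrist -115 449 x [-25.  -8.  -4.] y [-24.  28.]
   wrist -105 501 x [-17. -11.  -8.] y [-29.  33.]
   wrist -55 329 x [-8.  4.  8.] y [-14.  17.]
   wrist -35 18 x [12. 13. 13.] y [-4.  8.]
   wrist -25 133 x [ 4. 14. 15.] y [-10.  14.]
```

drive_tool(
  linear=[
    [0, 0, -25],
    [10, -5, -50],
    [25, -12, -50],
    [46, -23, -50],
    [46, -23, -50],
  ],
  spin=[0, -0.18, -0.36, -0.54, -0.72],
  gripper=[0, 0, 0, 0, 0],
)

```text
clock: 21.62
position: [484.1, -90.1, 169.0]
tcp_rot: [-2.926, -1.141, -0.004]
wrist_force: [-0.6, 0.3, -2.4]
finger_gap: 25.1
grip_force: 30.0
```

drive_tool(
  linear=[
    [0, 0, 0],
    [0, 0, 0],
    [0, 0, 0],
    [0, 0, 0],
    [0, 0, 0],
  ],
  spin=[-0.18, -0.36, -0.54, -0.72, -0.9],
  gripper=[0, 0, 0, 0, 0],
)

```text
clock: 22.25
position: [482.2, -91.6, 168.5]
tcp_rot: [-2.141, -2.298, 0.001]
wrist_force: [-0.1, 0.1, -2.5]
finger_gap: 25.1
grip_force: 30.0
```

drive_tool(
  linear=[
    [0, 0, 0],
    [0, 0, 0],
    [0, 0, 0],
  ],
  spin=[-0.094, -0.094, -0.094],
  gripper=[0, 0, 0],
)

```text
clock: 22.62
position: [482.3, -91.6, 168.6]
tcp_rot: [-2.04, -2.389, 0.0]
wrist_force: [0.4, -0.2, -1.5]
finger_gap: 25.1
grip_force: 30.0
```

```bash
python3 -c "
from h import *
mv(483,-91.6,207,1.73)
mv(562.2,-78.9,207,1.73)
held('green')"
```

```text
lin [-0.1  0.7 -0.4] spin -0.002 | yaw 1.728 pos [482.3 -91.6 206.6] tilt [ 0. -0. -1.] q7 -0.27 t 22.62
lin [ 0.  80.9 -0.4] spin -0.002 | yaw 1.728 pos [482.3 -91.6 206.6] tilt [ 0. -0. -1.] q7 -0.27 t 22.62
   scene -135 116 x [-37. -34.  -0.] y [-35.  22.]
   scene -125 151 x [-35. -30.  -5.] y [-33.  24.]
   scene -115 109 x [-27. -20. -14.] y [-33.  30.]
   scene -105 104 x [-20. -17. -10.] y [-32.  29.]
   scene -95 19 x [-19. -15. -10.] y [-6.  1.]
   scene -85 19 x [-18. -14.  -9.] y [-6.  1.]
   scene -75 19 x [-17. -14.  -9.] y [-6.  2.]
   scene -55 106 x [-26. -14.   4.] y [-16.  12.]
   scene -45 12 x [-16. -12.  -2.] y [-11.  -2.]
   scene -35 42 x [-23. -10.   8.] y [-14.   3.]
   scene -25 72 x [-27. -16.   9.] y [-14.   3.]
side disc x [-27.  -6.] y [-10.   8.] z [-26.  -1.]
   side -135 99 x [-37. -35. -15.] y [-34.  27.]
   side -125 143 x [-36. -31. -16.] y [-31.  26.]
   side -115 156 x [-29. -20. -10.] y [-31.  29.]
   side -105 111 x [-20. -17.  -9.] y [-30.  29.]
   side -95 16 x [-19. -17. -13.] y [-6.  2.]
   side -85 16 x [-17. -16. -12.] y [-5.  2.]
   side -75 15 x [-18. -15. -11.] y [-5.  2.]
   side -55 99 x [-25. -14.   2.] y [-16.  14.]
   side -45 16 x [-14. -11.  -9.] y [-6.  3.]
   side -35 14 x [-22. -19.  -7.] y [-10.   7.]
   side -25 38 x [-27. -24.  -6.] y [-14.   6.]
wrist disc x [-3. 11.] y [-8.  9.] z [-14.  -2.]
   wrist -135 210 x [-16.   2.   3.] y [-33.  34.]
   wrist -125 706 x [-30.  -3.   1.] y [-25.  27.]
   wrist -115 455 x [-26. -10.  -6.] y [-25.  27.]
   wrist -105 520 x [-19. -12.  -9.] y [-30.  31.]
   wrist -55 341 x [-10.   2.   6.] y [-15.  16.]
   wrist -25 141 x [ 2. 12. 13.] y [-11.  13.]
```

drive_tool(
  linear=[
    [1, 20, -1],
    [1, 40, -1],
    [1, 60, -1],
    [1, 81, -1],
    [1, 81, -1],
  ],
  spin=[0, 0, 0, 0, 0],
  gripper=[0, 0, 0, 0, 0],
)

```text
clock: 23.4
position: [563.4, -77.0, 169.9]
tcp_rot: [2.038, 2.391, 0.002]
wrist_force: [-0.0, 0.3, -1.3]
finger_gap: 25.2
grip_force: 30.0
```

drive_tool(
  linear=[
    [0, 0, 0],
    [0, 0, 6],
    [0, 0, 11],
    [0, 0, 15],
  ],
  spin=[0, 0, 0, 0],
  gripper=[0, 0, 0, 0],
)

```text
clock: 23.9
position: [561.8, -78.0, 154.2]
tcp_rot: [-2.038, -2.39, 0.001]
wrist_force: [-0.8, 0.4, -1.7]
finger_gap: 25.0
grip_force: 30.0
```

```bash
python3 -c "
from h import *
mv(562,-78,186,1.73)
print(get_state()['wrist_force']);held('green')"|egrep -v 'wrist|-1[0-9]5|-[6-9]5'
```

```text
lin [-0.   0.2  6.2] spin -0.001 | yaw 1.729 pos [561.8 -78.  192.2] tilt [-0.    -0.001 -1.   ] q7 -0.32 t 23.9
[-0.83559051  0.4232097  -1.7323479 ]
   scene -55 320 x [-60. -18.  42.] y [-29.  32.]
   scene -45 25 x [-59. -11.  39.] y [-28.   3.]
   scene -35 49 x [-68. -14.   6.] y [-14.  -7.]
   scene -25 76 x [-67. -19.   9.] y [-14.   4.]
side disc x [-27.  -8.] y [-10.   5.] z [-25.  -1.]
   side -55 284 x [-64. -13.  39.] y [-28.  36.]
   side -45 145 x [-57. -13.  45.] y [-28.  40.]
   side -35 16 x [-22. -16.  -1.] y [-12.   6.]
   side -25 48 x [-62. -24.  -1.] y [-14.   7.]
```

No contact yet. I lower gently to the seat.

drive_tool(
  linear=[
    [0, 0, 2],
    [0, 0, 4],
  ],
  spin=[0, 0],
  gripper=[0, 0],
)

```text
clock: 24.3
position: [563.3, -78.9, 152.9]
tcp_rot: [2.037, 2.388, -0.002]
wrist_force: [-5.2, -5.2, 21.7]
finger_gap: 25.3
grip_force: 30.1
```

drive_tool(
  linear=[
    [0, 0, 1],
    [0, 0, 1],
  ],
  spin=[0, 0],
  gripper=[0, 0],
)

```text
clock: 24.55
position: [563.5, -79.2, 152.8]
tcp_rot: [2.037, 2.386, -0.003]
wrist_force: [-5.9, -5.2, 19.0]
finger_gap: 25.2
grip_force: 30.1
```

drive_tool(
  linear=[
    [0, 0, 0],
    [0, 0, 0],
    [0, 0, 0],
    [0, 0, 0],
  ],
  spin=[0, 0, 0, 0],
  gripper=[0.276, 0.279, 0.2815, 0.283],
)

```text
clock: 25.05
position: [563.2, -78.4, 150.9]
tcp_rot: [2.037, 2.388, 0.0]
wrist_force: [-0.8, -1.5, 1.5]
finger_gap: 26.0
grip_force: 1.4
```

drive_tool(
  linear=[
    [0, 0, 0],
    [0, 0, 0],
    [0, 0, 0],
    [0, 0, 0],
  ],
  spin=[0, 0, 0, 0],
  gripper=[0.285, 0.3, 0.36, 0.42],
)

```text
clock: 25.55
position: [562.2, -77.5, 149.6]
tcp_rot: [-2.038, -2.391, -0.0]
wrist_force: [0.1, -0.7, 0.2]
finger_gap: 37.2
grip_force: 0.0
```

```bash
python3 -c "
from h import *
mv(562,-78,186,1.73)
print(get_state()['wrist_force']);hung()"
```

```text
lin [-0.4 -0.3  1.6] spin 0.0 | yaw 1.73 pos [562.2 -77.5 187.6] tilt [ 0. -0. -1.] q7 -0.33 t 25.55
[ 0.06841586 -0.65217246  0.23575804]
scene red 177 rack x [-15.   4.] y [-89. -57.] z [155. 187.]
  roller dark y-bins [(-119, 190), (-85, 223), (-51, 85), (-17, 226), (17, 4), (51, 37)]
side red 177 rack x [-14.   4.] y [-89. -60.] z [159. 189.]
side green 106 rack x [-10.   7.] y [-20.   0.] z [165. 190.]
  roller dark y-bins [(-119, 289), (-85, 296), (-51, 69), (-17, 149), (17, 2), (51, 0)]
```

drive_tool(
  linear=[
    [0, 0, -10],
    [0, 0, -40],
    [0, 0, -80],
    [0, 0, -80],
  ],
  spin=[0, 0, 0, 0],
  gripper=[0.42, 0.42, 0.42, 0.42],
)

```text
clock: 26.15
position: [564.6, -77.0, 233.5]
tcp_rot: [2.035, 2.387, 0.005]
wrist_force: [1.2, -0.1, 0.2]
finger_gap: 38.5
grip_force: 0.0
```

drive_tool(
  linear=[
    [10, -40, 0],
    [40, -80, 0],
    [80, -110, 0],
    [113, -127, 0],
    [113, -127, 0],
  ],
  spin=[0.18, 0.36, 0.54, 0.72, 0.9],
  gripper=[0.7, 0.7, 0.7, 0.7, 0.7],
)

```text
clock: 26.78
position: [416.8, 15.4, 229.3]
tcp_rot: [2.874, 1.262, -0.004]
wrist_force: [-0.6, -1.0, 0.1]
finger_gap: 64.0
grip_force: 0.0
```

drive_tool(
  linear=[
    [0, 0, 10],
    [0, 0, 40],
    [0, 0, 70],
    [0, 0, 98],
    [0, 0, 98],
  ],
  spin=[0.18, 0.36, 0.54, 0.72, 0.74],
  gripper=[0.7, 0.7, 0.7, 0.7, 0.7],
)

```text
clock: 27.4
position: [416.9, 14.1, 130.3]
tcp_rot: [-3.137, -0.144, 0.007]
wrist_force: [0.8, -0.0, -0.2]
finger_gap: 64.4
grip_force: 0.0
```

```bash
python3 - <<'E'
from h import *
w=snap("wrist","w20");rollers(w);hung()
mv(420,14,23,0.092)
for n in("scene","side"):print(n,[(k,x) for k,v in discs(read_camera(n)).items() for x in v if k!="red"])
E
```

```text
yellow disc [420.5  17. ] roller [305.4   5.8] len 116 yaw 0.097 box [24. 54.] 5.4
scene red 172 rack x [-15.   3.] y [-89. -57.] z [156. 187.]
  roller dark y-bins [(-119, 182), (-85, 231), (-51, 84), (-17, 219), (17, 2), (51, 38)]
side red 172 rack x [-14.   5.] y [-89. -63.] z [159. 189.]
side green 112 rack x [-10.   7.] y [-20.   1.] z [165. 190.]
  roller dark y-bins [(-119, 284), (-85, 309), (-51, 65), (-17, 158), (17, 0), (51, 0)]
lin [1.000e-01 1.000e-01 1.477e+02] spin 0.002 | yaw 0.094 pos [419.7  14.1 170.7] tilt [ 0.001  0.    -1.   ] q7 -1.9 t 27.55
scene [('yellow', (np.int32(133), array([214., 240.]), array([412.4,  11.6,  30.5]), array([400.,   4.,  10.]), array([432.,  23.,  40.])))]
side [('yellow', (np.int32(147), array([207., 210.]), array([416.7,  11.7,  30.3]), array([400.,   5.,   9.]), array([435.,  25.,  42.])))]
```

drive_tool(
  linear=[
    [-1, -1, 50],
    [-1, -1, 100],
    [-1, -1, 130],
    [-1, -1, 149],
    [-1, -1, 149],
  ],
  spin=[0, 0, 0, 0, 0],
  gripper=[0.7, 0.7, 0.7, 0.7, 0.7],
)

```text
clock: 28.28
position: [418.2, 14.7, -17.5]
tcp_rot: [-3.138, -0.143, 0.0]
wrist_force: [-0.4, 0.4, 0.1]
finger_gap: 64.4
grip_force: 0.0
```

drive_tool(
  linear=[
    [0, 0, 0],
    [0, 0, 0],
    [0, 0, 0],
    [0, 0, 0],
    [0, 0, 0],
  ],
  spin=[0, 0, 0, 0, 0],
  gripper=[0, 0, 0, 0, 0],
)

```text
clock: 28.9
position: [418.3, 14.8, -17.0]
tcp_rot: [-3.138, -0.141, -0.001]
wrist_force: [-0.6, 0.3, 2.1]
finger_gap: 26.0
grip_force: 29.8
```

drive_tool(
  linear=[
    [0, 0, 0],
    [0, 0, -40],
    [0, 0, -90],
    [0, 0, -132],
    [0, 0, -132],
  ],
  spin=[0, 0, 0, 0, 0],
  gripper=[0, 0, 0, 0, 0.27],
)

```text
clock: 29.52
position: [420.0, 14.3, 116.8]
tcp_rot: [3.137, 0.14, 0.008]
wrist_force: [0.6, -0.2, -2.8]
finger_gap: 25.6
grip_force: 30.0
```

drive_tool(
  linear=[
    [0, 0, 0],
    [0, 0, 0],
  ],
  spin=[0, 0],
  gripper=[0.279, 0.281],
)

```text
clock: 29.78
position: [416.6, 14.6, 113.4]
tcp_rot: [-3.138, -0.141, 0.004]
wrist_force: [0.3, 0.4, -2.1]
finger_gap: 25.9
grip_force: 13.1
```

drive_tool(
  linear=[
    [0, 0, 0],
  ],
  spin=[0],
  gripper=[0.282],
)

```text
clock: 29.9
position: [416.8, 14.9, 113.7]
tcp_rot: [-3.138, -0.142, 0.004]
wrist_force: [-0.5, 0.0, -1.6]
finger_gap: 25.5
grip_force: 5.7
```

drive_tool(
  linear=[
    [0, 0, 0],
    [0, 0, 0],
    [0, 0, 0],
    [0, 0, 0],
  ],
  spin=[0, 0, 0, 0],
  gripper=[0.2821, 0.2821, 0.2821, 0.2821],
)

```text
clock: 30.4
position: [417.7, 14.6, 114.7]
tcp_rot: [3.138, 0.141, -0.001]
wrist_force: [-0.0, 0.1, -3.7]
finger_gap: 25.6
grip_force: 4.9
```

```bash
python3 - <<'E'
from h import *
mv(435,-115,154,0);print(get_state()["grip_force"]);held("yellow")
E
```

```text
lin [  5.6 130.6  -1.3] spin 0.09 | yaw 0.09 pos [417.7  14.6 152.7] tilt [-0.  0. -1.] q7 -1.96 t 30.4
4.9249787628650665
scene disc x [-20.  -1.] y [-7. 12.] z [-20.   8.]
   scene -135 40 x [-21. -18.  15.] y [-21.  30.]
   scene -125 104 x [-21. -19.  15.] y [-23.  36.]
   scene -115 135 x [-20. -14.   4.] y [-24.  33.]
   scene -105 107 x [-12.  -5.   2.] y [-27.  34.]
   scene -95 99 x [-7. -3.  4.] y [-28.  33.]
   scene -85 14 x [-6. -4. -1.] y [-1.  7.]
   scene -75 17 x [-6. -3.  1.] y [-1.  7.]
   scene -65 12 x [-6. -4.  0.] y [1. 7.]
   scene -45 101 x [-16.  -4.  15.] y [-13.  17.]
   scene -35 10 x [-5. -3.  1.] y [3. 6.]
   scene -25 19 x [-17.  -8.   8.] y [-1. 12.]
side disc x [-19.   8.] y [ 8. 13.] z [-26.  -6.]
   side -135 25 x [-33. -20.  -3.] y [25. 30.]
   side -125 47 x [-38. -21.  -1.] y [ 3. 35.]
   side -115 96 x [-38. -26.  -0.] y [-24.  32.]
   side -105 111 x [-33. -24.  -6.] y [-27.  33.]
   side -95 53 x [-19. -15. -10.] y [-28.  33.]
   side -85 18 x [-18. -16. -10.] y [-11.  26.]
   side -75 11 x [-14. -10.  -7.] y [2. 7.]
   side -65 12 x [-14. -11.  -6.] y [1. 6.]
   side -45 81 x [-21.  -8.   8.] y [-12.  17.]
   side -35 11 x [-9. -5. -3.] y [1. 7.]
   side -25 20 x [-14.  -2.  11.] y [ 8. 12.]
wrist disc x [ 4. 20.] y [-8. 11.] z [-13.   8.]
   wrist -125 160 x [-22.  -6.  -6.] y [-28.  32.]
   wrist -115 558 x [-12.  -8.  -6.] y [-24.  28.]
   wrist -105 270 x [-17. -14. -11.] y [-24.  28.]
   wrist -95 248 x [-19. -16. -14.] y [-30.  33.]
   wrist -45 65 x [-3. -0.  9.] y [-13.  17.]
```

drive_tool(
  linear=[
    [0, 0, 0],
    [0, 0, 0],
    [0, 0, 0],
  ],
  spin=[0, 0, 0],
  gripper=[0.2821, 0.2821, 0.2821],
)

```text
clock: 30.92
position: [418.0, 14.7, 114.8]
tcp_rot: [3.138, 0.141, 0.0]
wrist_force: [0.2, 0.9, -2.1]
finger_gap: 26.0
grip_force: 4.9
```

```bash
python3 - <<'E'
from h import *
mv(435,-115,154,0);print(get_state()["grip_force"]);held("yellow")
E
```

```text
lin [  5.3 130.7  -1.2] spin 0.09 | yaw 0.09 pos [418.   14.7 152.8] tilt [ 0.  0. -1.] q7 -1.96 t 30.93
4.892259165644646
scene disc x [-21.   1.] y [-6. 12.] z [-21.   8.]
   scene -135 35 x [-42. -39.  -6.] y [-21.  30.]
   scene -125 98 x [-43. -41.  -7.] y [-22.  36.]
   scene -115 133 x [-42. -37.  -8.] y [-23.  33.]
   scene -105 165 x [-35. -25. -16.] y [-28.  33.]
   scene -95 102 x [-23. -20. -12.] y [-29.  33.]
   scene -85 14 x [-20. -18. -14.] y [0. 6.]
   scene -75 20 x [-18. -16. -10.] y [-2.  7.]
   scene -65 16 x [-17. -14. -10.] y [0. 7.]
   scene -55 10 x [-15. -12.  -2.] y [ 0. 15.]
   scene -45 89 x [-23. -12.   5.] y [-12.  19.]
   scene -35 13 x [-11.  -9.  -2.] y [1. 9.]
   scene -25 25 x [-18.  -9.   6.] y [-5. 12.]
side disc x [-20.   8.] y [ 7. 12.] z [-27.  -7.]
   side -135 24 x [-36. -24.  -7.] y [25. 29.]
   side -125 50 x [-42. -28.  -4.] y [-5. 34.]
   side -115 89 x [-42. -29.  -4.] y [-23.  33.]
   side -105 115 x [-37. -27. -11.] y [-26.  32.]
   side -95 60 x [-22. -19. -13.] y [-28.  34.]
   side -85 16 x [-21. -17. -11.] y [-0. 20.]
   side -75 12 x [-18. -14.  -9.] y [-1.  8.]
   side -65 13 x [-17. -12.  -6.] y [1. 7.]
   side -45 76 x [-22.  -9.   7.] y [-13.  17.]
   side -35 14 x [-20.  -8.   2.] y [2. 8.]
   side -25 21 x [-12.  -0.  12.] y [ 7. 12.]
wrist disc x [ 4. 20.] y [-8. 11.] z [-12.   8.]
   wrist -125 178 x [-18.  -2.  -1.] y [-29.  33.]
   wrist -115 604 x [-9. -5. -2.] y [-24.  28.]
   wrist -105 323 x [-14. -10.  -8.] y [-24.  28.]
   wrist -95 380 x [-19. -14. -11.] y [-29.  33.]
   wrist -45 116 x [-3.  2. 10.] y [-13.  17.]
```

drive_tool(
  linear=[
    [0, 0, 0],
    [0, 0, 0],
    [0, 0, 0],
    [0, 0, 0],
    [0, 0, 0],
  ],
  spin=[0, 0, 0, 0, 0],
  gripper=[0.2822, 0.2823, 0.2824, 0.2824, 0.2824],
)

```text
clock: 31.7
position: [418.0, 14.7, 114.8]
tcp_rot: [3.138, 0.141, 0.0]
wrist_force: [-0.9, 0.5, -2.5]
finger_gap: 25.9
grip_force: 3.5
```

```bash
python3 - <<'E'
from h import *
mv(435,-115,154,0);print(get_state()["grip_force"]);held("yellow")
E
```

```text
lin [  5.3 130.7  -1.2] spin 0.09 | yaw 0.09 pos [418.   14.7 152.8] tilt [ 0.  0. -1.] q7 -1.96 t 31.7
3.515677973628044
scene disc x [-20.   2.] y [-7. 12.] z [-22.   7.]
   scene -135 40 x [-34. -31.   2.] y [-19.  32.]
   scene -125 99 x [-36. -33.   1.] y [-21.  36.]
   scene -115 140 x [-34. -28.  -8.] y [-23.  33.]
   scene -105 128 x [-26. -17.  -9.] y [-29.  33.]
   scene -95 97 x [-17. -14.  -7.] y [-27.  33.]
   scene -85 19 x [-15. -13.  -6.] y [-2.  6.]
   scene -75 13 x [-14. -12.  -8.] y [2. 6.]
   scene -65 17 x [-13. -10.  -6.] y [1. 7.]
   scene -45 93 x [-21.  -9.   9.] y [-11.  17.]
   scene -35 13 x [-9. -6.  3.] y [ 2. 10.]
   scene -25 25 x [-17. -10.   7.] y [-6. 12.]
side disc x [-19.  10.] y [ 6. 12.] z [-26.  -6.]
   side -135 29 x [-31. -18.   0.] y [25. 29.]
   side -125 54 x [-34. -19.   4.] y [-12.  36.]
   side -115 95 x [-33. -22.   4.] y [-24.  32.]
   side -105 96 x [-28. -20.  -2.] y [-25.  32.]
   side -95 60 x [-16. -12.  -6.] y [-27.  33.]
   side -85 12 x [-15. -11.  -6.] y [0. 6.]
   side -75 13 x [-13.  -9.  -4.] y [1. 6.]
   side -65 14 x [-12.  -8.  -4.] y [2. 7.]
   side -45 83 x [-19.  -8.   9.] y [-11.  17.]
   side -35 11 x [-8. -5.  3.] y [3. 6.]
   side -25 24 x [-15.  -1.  13.] y [ 6. 12.]
wrist disc x [ 4. 20.] y [-8. 11.] z [-11.   8.]
   wrist -125 198 x [-11.   6.   6.] y [-32.  36.]
   wrist -115 678 x [-7.  2.  5.] y [-24.  28.]
   wrist -105 488 x [-23.  -5.  -1.] y [-25.  28.]
   wrist -95 475 x [-13.  -8.  -5.] y [-29.  33.]
   wrist -45 281 x [-2.  9. 13.] y [-13.  17.]
```

drive_tool(
  linear=[
    [0, 0, 0],
    [0, 0, 0],
    [0, 0, -25],
    [10, 10, -45],
    [30, 28, -45],
  ],
  spin=[0, 0, 0, -0.18, -0.36],
  gripper=[0, 0, 0, 0, 0],
)

```text
clock: 32.48
position: [451.4, -10.6, 161.3]
tcp_rot: [3.057, 0.711, 0.004]
wrist_force: [1.1, 0.3, -1.9]
finger_gap: 25.9
grip_force: 30.0
```

```bash
python3 -c "
from h import *
mv(473,-28,198,1.73)"
```

```text
lin [11.7 25.1  1.4] spin -1.273 | yaw 0.457 pos [451.4 -10.6 199.3] tilt [ 0.002  0.003 -1.   ] q7 -1.52 t 32.48
```

drive_tool(
  linear=[
    [12, 25, 0],
    [12, 25, 0],
    [12, 25, 0],
    [12, 25, 0],
    [12, 25, 0],
  ],
  spin=[-0.18, -0.36, -0.54, -0.72, -0.9],
  gripper=[0, 0, 0, 0, 0],
)

```text
clock: 33.1
position: [471.9, -28.0, 159.6]
tcp_rot: [-2.447, -1.97, 0.0]
wrist_force: [-0.6, 0.1, -2.7]
finger_gap: 25.5
grip_force: 30.0
```

drive_tool(
  linear=[
    [0, 0, 0],
    [0, 0, 0],
    [0, 0, 0],
    [0, 0, 0],
  ],
  spin=[-0.18, -0.36, -0.37, -0.37],
  gripper=[0, 0, 0, 0],
)

```text
clock: 33.6
position: [471.9, -27.8, 159.6]
tcp_rot: [-2.054, -2.377, -0.0]
wrist_force: [-0.5, 0.0, -2.0]
finger_gap: 25.7
grip_force: 30.0
```

```bash
python3 -c "
from h import *
mv(552.1,-15.3,198,1.73)
held('yellow')"
```

```text
lin [ 0.8 81.2 -0.4] spin -0.014 | yaw 1.716 pos [471.9 -27.8 197.6] tilt [ 0. -0. -1.] q7 -0.46 t 33.6
scene disc x [-21.  -4.] y [-12.   7.] z [-24.   6.]
   scene -135 54 x [-35. -29.   2.] y [-29.  21.]
   scene -125 105 x [-36. -33.  -1.] y [-35.  23.]
   scene -115 138 x [-34. -29.  -6.] y [-32.  25.]
   scene -105 124 x [-26. -17. -10.] y [-33.  29.]
   scene -95 97 x [-17. -15.  -7.] y [-32.  28.]
   scene -85 19 x [-16. -13.  -8.] y [-7. -1.]
   scene -75 15 x [-14. -12.  -6.] y [-6.  1.]
   scene -65 18 x [-14. -11.  -6.] y [-5.  2.]
   scene -45 91 x [-21. -10.   8.] y [-17.  12.]
   scene -35 14 x [-10.  -7.  -3.] y [-6.  3.]
   scene -25 31 x [-19.  -9.   8.] y [-12.   4.]
side disc x [-21.   3.] y [-10.   8.] z [-21.  10.]
   side -135 33 x [-34. -32. -19.] y [-28.  22.]
   side -125 89 x [-35. -33. -12.] y [-34.  27.]
   side -115 125 x [-35. -30. -13.] y [-31.  27.]
   side -105 158 x [-27. -18.  -5.] y [-29.  28.]
   side -95 102 x [-17. -14.  -5.] y [-31.  30.]
   side -85 14 x [-16. -13. -10.] y [-5.  4.]
   side -75 17 x [-14. -12.  -7.] y [-6.  2.]
   side -65 15 x [-14. -11.  -7.] y [-6.  2.]
   side -45 80 x [-21.  -9.   6.] y [-15.  14.]
   side -35 17 x [-17.  -7.  -4.] y [-6.  4.]
   side -25 14 x [-17. -15.  -2.] y [-10.   4.]
wrist disc x [ 2. 18.] y [-9. 10.] z [-11.   8.]
   wrist -125 217 x [-13.   4.   5.] y [-33.  34.]
   wrist -115 679 x [-9. -0.  4.] y [-25.  27.]
   wrist -105 493 x [-25.  -7.  -3.] y [-26.  27.]
   wrist -95 477 x [-15. -10.  -7.] y [-30.  31.]
   wrist -45 276 x [-4.  7. 11.] y [-15.  16.]
```

drive_tool(
  linear=[
    [1, 20, -1],
    [1, 40, -1],
    [1, 60, -1],
    [1, 81, -1],
    [1, 81, -1],
  ],
  spin=[-0.014, -0.014, -0.014, -0.014, -0.014],
  gripper=[0, 0, 0, 0, 0],
)

```text
clock: 34.38
position: [553.1, -14.2, 160.9]
tcp_rot: [2.034, 2.394, 0.002]
wrist_force: [-1.1, -0.7, -2.8]
finger_gap: 25.9
grip_force: 30.0
```

drive_tool(
  linear=[
    [0, 0, 0],
    [0, 0, 6],
    [0, 0, 11],
    [0, 0, 15],
    [0, 0, 15],
  ],
  spin=[0, 0, 0, 0, 0],
  gripper=[0, 0, 0, 0, 0],
)

```text
clock: 35.0
position: [551.6, -15.0, 145.3]
tcp_rot: [-2.033, -2.394, 0.001]
wrist_force: [-0.6, 0.4, -1.7]
finger_gap: 25.7
grip_force: 30.0
```

drive_tool(
  linear=[
    [0, 0, 2],
    [0, 0, 4],
  ],
  spin=[0, 0],
  gripper=[0, 0],
)

```text
clock: 35.25
position: [552.4, -14.9, 143.2]
tcp_rot: [2.033, 2.394, -0.001]
wrist_force: [-6.4, -3.1, 20.5]
finger_gap: 25.7
grip_force: 30.0
```

Contact on the collar. I release gently.

drive_tool(
  linear=[
    [0, 0, 0],
    [0, 0, 0],
    [0, 0, 0],
    [0, 0, 0],
  ],
  spin=[0, 0, 0, 0],
  gripper=[0.279, 0.281, 0.282, 0.2825],
)

```text
clock: 35.75
position: [552.7, -15.4, 143.0]
tcp_rot: [2.032, 2.393, -0.001]
wrist_force: [-1.5, -2.6, 5.8]
finger_gap: 26.1
grip_force: 5.2
```

drive_tool(
  linear=[
    [0, 0, 0],
    [0, 0, 0],
    [0, 0, 0],
    [0, 0, 0],
    [0, 0, 0],
  ],
  spin=[0, 0, 0, 0, 0],
  gripper=[0.283, 0.287, 0.3, 0.36, 0.42],
)

```text
clock: 36.38
position: [551.9, -14.6, 141.7]
tcp_rot: [-2.033, -2.395, -0.0]
wrist_force: [-0.3, -0.3, 1.0]
finger_gap: 37.3
grip_force: 0.0
```

drive_tool(
  linear=[
    [0, 0, 0],
    [0, 0, -40],
    [0, 0, -90],
    [0, 0, -110],
    [0, 0, -110],
  ],
  spin=[0, 0, 0, 0, 0],
  gripper=[0.42, 0.42, 0.42, 0.42, 0.42],
)

```text
clock: 37.0
position: [552.7, -14.8, 252.7]
tcp_rot: [2.032, 2.393, 0.002]
wrist_force: [0.6, 0.0, 0.6]
finger_gap: 38.7
grip_force: 0.0
```

```bash
python3 - <<'E'
from h import *
mv(552.1,-15.3,198,1.73)
hung()
for f,c in(("wrist",snap("wrist","w30")),("scene",snap("scene","s30")),("side",snap("side","d30"))):
    W=pts(c);V=c["color"].max(-1);th=0.159;o=np.array([564,-87.3]);D=W[...,:2]-o;x=D@[np.cos(th),np.sin(th)];y=D@[-np.sin(th),np.cos(th)]
    m=(W[...,2]>186)&(W[...,2]<198)&(V<80)&(x>40)&(x<125)&(abs(y)<100)
    n,l,st,ce=cv2.connectedComponentsWithStats(m.astype(np.uint8))
    for i in range(1,n):
        if st[i,4]>10:
            q=np.stack([x[l==i],y[l==i]],1).astype(np.float32);r=cv2.minAreaRect(q);print(f,st[i,4],"rack",np.round(q.mean(0),1),np.round(r[0],1),np.round(r[1],1),round(r[2],1),"z",np.median(W[l==i][:,2]).round(1))
E
```

```text
lin [-0.4 -0.8 92.7] spin 0.004 | yaw 1.734 pos [552.7 -14.8 290.7] tilt [-0.001  0.002 -1.   ] q7 -0.39 t 37.0
scene red 172 rack x [-15.   4.] y [-89. -57.] z [156. 187.]
scene yellow 97 rack x [-13.   2.] y [48. 74.] z [157. 187.]
  roller dark y-bins [(-119, 188), (-85, 232), (-51, 85), (-17, 224), (17, 88), (51, 214)]
side red 171 rack x [-14.   5.] y [-89. -64.] z [159. 189.]
side green 113 rack x [-10.   7.] y [-21.   3.] z [165. 190.]
side yellow 132 rack x [-11.   6.] y [47. 76.] z [159. 190.]
  roller dark y-bins [(-119, 286), (-85, 304), (-51, 67), (-17, 155), (17, 56), (51, 133)]
wrist 555 rack [80.3 73.6] [79.8 69.9] [41.8 11.7] 64.4 z 189.7
scene 30 rack [78.  71.2] [76.9 68.5] [42.1 12.1] 59.4 z 187.9
scene 33 rack [77.6  2. ] [77.4 -1.8] [38.2 12. ] 59.8 z 188.4
scene 37 rack [ 76.9 -66.7] [ 77.6 -68.7] [39.9 10. ] 63.5 z 187.9
side 42 rack [78.4 66.2] [79.1 66.5] [37.8 12.4] 64.4 z 190.6
side 51 rack [79.2 -0.4] [80.6  1.7] [45.5 11.7] 62.5 z 190.2
side 67 rack [ 78.5 -68.4] [ 79.7 -67.9] [41.7 13.4] 60.8 z 190.0
```

```bash
python3 - <<'E'
from h import *
K=np.array([[653,-142],[642,-75],[631,-7.5]])
P=np.vstack([pts(load(f))[(load(f)["range_z"]>0)] for f in("s1","d1")])
P=P[(P[:,2]>196)&(P[:,2]<450)]
for k in K:
    r=np.linalg.norm(P[:,:2]-k,axis=1);m=r<170
    q=P[m];print(k,m.sum(), r.min().round() )
    if m.any():
        i=np.argsort(r[m])[:400];print(np.round(np.percentile(q[i],[0,50,100],axis=0)))
m=(P[:,0]>720)&(P[:,0]<840)&(P[:,1]>-290)&(P[:,1]<-140);print("pitcher top",np.percentile(P[m][:,2],[50,98]) if m.any() else None)
mv(631,-7.5,250,4.42-2*np.pi)
s=get_state();print(np.round(s["joint_pos"],2))
E
```

```text
[ 653. -142.] 0 175.0
[642. -75.] 1470 145.0
[[729.  26. 196.]
 [742.  36. 231.]
 [755.  49. 272.]]
[631.   -7.5] 3522 113.0
[[722.  31. 196.]
 [732.  50. 237.]
 [742.  68. 276.]]
pitcher top [339.01968515 445.90726805]
lin [-5.5 80.2 38. ] spin -2.686 | yaw 1.734 pos [551.1 -15.1 288.2] tilt [ 0.    -0.002 -1.   ] q7 -0.39 t 37.25
[ 0.94  0.62 -1.36  1.73  0.62  1.32 -0.39]
```

drive_tool(
  linear=[
    [0, 0, 0],
    [0, 0, 0],
    [0, 0, 0],
    [0, 0, 0],
    [0, 0, 0],
  ],
  spin=[-0.18, -0.36, -0.54, -0.72, -0.9],
  gripper=[0.42, 0.42, 0.42, 0.42, 0.42],
)

```text
clock: 37.88
position: [551.4, -14.8, 250.6]
tcp_rot: [-0.779, -3.042, -0.0]
wrist_force: [0.2, 0.9, -0.4]
finger_gap: 38.8
grip_force: 0.0
```

drive_tool(
  linear=[
    [0, 0, 0],
    [0, 0, 0],
    [0, 0, 0],
    [0, 0, 0],
    [0, 0, 0],
  ],
  spin=[-0.18, -0.36, -0.54, -0.72, -0.9],
  gripper=[0.42, 0.42, 0.42, 0.42, 0.42],
)

```text
clock: 38.5
position: [551.4, -14.8, 250.6]
tcp_rot: [0.621, -3.078, -0.001]
wrist_force: [-0.2, 0.3, 0.7]
finger_gap: 38.2
grip_force: 0.0
```

drive_tool(
  linear=[
    [0, 0, 0],
    [0, 0, 0],
    [0, 0, 0],
    [0, 0, 0],
    [0, 0, 0],
  ],
  spin=[-0.18, -0.36, -0.54, -0.72, -0.886],
  gripper=[0.42, 0.42, 0.42, 0.42, 0.42],
)

```text
clock: 39.12
position: [551.5, -14.9, 250.6]
tcp_rot: [1.881, -2.515, -0.002]
wrist_force: [0.3, 0.3, 0.9]
finger_gap: 38.7
grip_force: 0.0
```

```bash
cat >> h.py <<'E'
def knobs():
    th=0.159;o=np.array([564,-87.3])
    for f in("wrist","scene","side"):
        c=read_camera(f);W=pts(c);V=c["color"].max(-1);D=W[...,:2]-o;x=D@[np.cos(th),np.sin(th)];y=D@[-np.sin(th),np.cos(th)]
        m=(W[...,2]>186)&(W[...,2]<198)&(V<80)&(x>40)&(x<125)&(abs(y)<100)
        n,l,st,ce=cv2.connectedComponentsWithStats(m.astype(np.uint8))
        for i in range(1,n):
            if st[i,4]>10:
                q=np.stack([x[l==i],y[l==i]],1).astype(np.float32);r=cv2.minAreaRect(q);a=r[2] if r[1][0]>r[1][1] else r[2]-90
                print(f,st[i,4],"rack",np.round(r[0],1),np.round(r[1],1),"bar deg",round(a,1))
        red=masks(c)["red"]&(W[...,2]>130)&(W[...,2]<147)&(x>-40)&(x<-10)&(abs(y)<110)
        n,l,st,ce=cv2.connectedComponentsWithStats(red.astype(np.uint8))
        print(f,"hooks y",[np.percentile(y[l==i],[3,97]).round().tolist() for i in range(1,n) if st[i,4]>10])
E
python3 -c "
from h import *
mv(631,-7.5,250,4.42-2*np.pi);knobs()
s=get_state();print(np.round(s['joint_pos'],2))"
```

```text
lin [-29.6 -74.3  38.5] spin 0.006 | yaw -1.858 pos [551.5 -14.9 288.6] tilt [ 0.     0.002 -1.   ] q7 2.18 t 39.12
wrist 914 rack [ 80.4 -66.5] [42.5 14. ] bar deg 60.7
wrist 711 rack [79.6  0.6] [42.5 13. ] bar deg 62.9
wrist 201 rack [74.1 57.2] [17.8 13. ] bar deg 61.4
wrist hooks y [[-98.0, -77.0], [-44.0, -11.0], [25.0, 56.0]]
scene 31 rack [77.5 71.3] [42.  12.1] bar deg 53.4
scene 37 rack [76.7 -1.1] [37.8 12.9] bar deg 54.9
scene 38 rack [ 76.7 -68.2] [40.2  9.8] bar deg 62.7
scene hooks y [[23.0, 50.0], [-45.0, -14.0], [-109.0, -80.0]]
side 44 rack [78.9 66.1] [40.4 12.3] bar deg 64.6
side 53 rack [79.3  1. ] [45.9 13.6] bar deg 62.3
side 65 rack [ 80.1 -67. ] [43.2 13.2] bar deg 61.2
side hooks y [[23.0, 52.0], [-44.0, -10.0], [-108.0, -78.0]]
[ 0.98  0.76 -1.52  1.73  0.77  1.42  2.17]
```

drive_tool(
  linear=[
    [-15, -37, 0],
    [-30, -74, 10],
    [-30, -74, 40],
    [-30, -74, 70],
    [-30, -74, 70],
  ],
  spin=[0, 0, 0, 0, 0],
  gripper=[0.42, 0.42, 0.42, 0.42, 0.42],
)

```text
clock: 39.9
position: [629.8, -7.9, 178.9]
tcp_rot: [1.868, -2.52, -0.004]
wrist_force: [1.7, 0.8, 0.9]
finger_gap: 38.8
grip_force: 0.0
```

drive_tool(
  linear=[
    [0, 0, 0],
    [0, 0, 0],
  ],
  spin=[0, 0],
  gripper=[0.42, 0.42],
)

```text
clock: 40.15
position: [632.2, -7.2, 183.3]
tcp_rot: [-1.872, 2.521, -0.002]
wrist_force: [0.6, 0.2, 0.3]
finger_gap: 38.3
grip_force: 0.0
```

```bash
python3 -c "
from h import *
mv(631,-7.5,177,-1.859);knobs()
s=get_state();print(np.round(s['joint_pos'],2))"
```

```text
lin [ 0.7  1.1 44.3] spin -0.005 | yaw -1.864 pos [632.2  -7.2 221.3] tilt [-0.001 -0.002 -1.   ] q7 2.17 t 40.15
wrist 1589 rack [ 83.5 -61. ] [30.9 13.3] bar deg 62.4
wrist 1524 rack [80.9  0.9] [42.9 14.2] bar deg 64.2
wrist 1085 rack [79.4 66.2] [39.  13.8] bar deg 64.7
wrist hooks y [[-40.0, -12.0], [23.0, 57.0]]
scene 36 rack [78.5 67.4] [43.2 14. ] bar deg 61.7
scene 36 rack [78.5 -0.8] [37.9 12.1] bar deg 64.5
scene 38 rack [ 77.8 -67.2] [43.6 11.8] bar deg 57.0
scene hooks y [[25.0, 53.0], [-44.0, -12.0], [-109.0, -81.0]]
side 49 rack [79.1 66.5] [38.8 12.4] bar deg 64.3
side 48 rack [80.3  1.1] [45.  11.9] bar deg 62.7
side 65 rack [ 79.1 -69.2] [41.2 13.4] bar deg 61.5
side hooks y [[22.0, 54.0], [-45.0, -11.0], [-108.0, -77.0]]
[ 0.79  0.89 -1.35  1.61  0.89  1.38  2.17]
```

drive_tool(
  linear=[
    [0, 0, 15],
    [0, 0, 30],
    [0, 0, 44],
    [0, 0, 44],
    [0, 0, 44],
  ],
  spin=[0, 0, 0, 0, 0],
  gripper=[0.42, 0.42, 0.42, 0.42, 0.2],
)

```text
clock: 40.92
position: [631.6, -7.2, 137.8]
tcp_rot: [-1.874, 2.521, 0.001]
wrist_force: [-0.2, 0.1, 0.4]
finger_gap: 32.5
grip_force: 0.0
```

drive_tool(
  linear=[
    [0, 0, 0],
    [0, 0, 0],
    [0, 0, 0],
  ],
  spin=[0, 0, 0],
  gripper=[0, 0, 0],
)

```text
clock: 41.3
position: [631.9, -7.0, 139.4]
tcp_rot: [-1.874, 2.52, -0.001]
wrist_force: [-3.0, -0.1, 6.6]
finger_gap: 13.8
grip_force: 67.4
```

drive_tool(
  linear=[
    [0, 0, 0],
    [0, 0, 0],
    [0, 0, 0],
    [0, 0, 0],
    [0, 0, 0],
  ],
  spin=[0.1, 0.25, 0.4, 0.55, 0.7],
  gripper=[0, 0, 0, 0, 0],
)

```text
clock: 41.92
position: [630.8, -6.2, 139.4]
tcp_rot: [0.89, -3.013, -0.001]
wrist_force: [-4.4, 0.9, 8.2]
finger_gap: 14.4
grip_force: 67.4
```

drive_tool(
  linear=[
    [0, 0, 0],
    [0, 0, 0],
    [0, 0, 0],
    [0, 0, 0],
    [0, 0, 0],
  ],
  spin=[0.15, 0.3, 0.45, 0.6, 0.75],
  gripper=[0, 0, 0, 0, 0],
)

```text
clock: 42.55
position: [630.5, -4.7, 139.4]
tcp_rot: [-0.273, -3.129, -0.003]
wrist_force: [-5.5, 3.7, 7.7]
finger_gap: 13.8
grip_force: 67.5
```

```bash
python3 -c "
from h import *
mv(631,-7.5,177,-1.859)
s=get_state();print(np.round(s['joint_pos'],2),s['wrist_force'].round(1),s['torque'].round(2));knobs()"
```

```text
lin [-1.  -2.6  0.4] spin -1.457 | yaw 2.967 pos [630.5  -4.7 177.4] tilt [ 0.001  0.002 -1.   ] q7 0.83 t 42.55
[ 0.67  0.76 -1.06  1.65  0.7   1.17  0.83] [-5.5  3.7  7.7] [0.65 1.   0.11]
wrist 771 rack [67.  73.3] [17.6 15.9] bar deg 73.1
wrist 526 rack [93.1 64.7] [13.9 14.7] bar deg -17.9
wrist 411 rack [71.8 -8.5] [16.1  7.2] bar deg 58.3
wrist hooks y [[43.0, 75.0], [-43.0, -9.0]]
scene 23 rack [70.5 72. ] [23.7 11. ] bar deg 6.8
scene 35 rack [75.4  0.8] [36. 14.] bar deg 44.9
scene 35 rack [ 77.1 -67.6] [37.2 11.7] bar deg 59.8
scene hooks y [[43.0, 68.0], [-44.0, -14.0], [-109.0, -80.0]]
side 52 rack [80.5  1.4] [45.9 11.8] bar deg 62.5
side 67 rack [ 79.6 -67.8] [41.6 13.2] bar deg 60.7
side hooks y [[39.0, 72.0], [-45.0, -10.0], [-108.0, -78.0]]
```

drive_tool(
  linear=[
    [0, 0, 0],
    [0, 0, 0],
    [0, 0, 0],
  ],
  spin=[0.15, 0.28, 0.36],
  gripper=[0, 0, 0],
)

```text
clock: 43.08
position: [630.8, -4.0, 139.4]
tcp_rot: [-0.825, -3.031, -0.004]
wrist_force: [-4.8, 3.8, 7.4]
finger_gap: 13.9
grip_force: 66.2
```

drive_tool(
  linear=[
    [0, 0, 0],
    [0, 0, 0],
    [0, 0, 0],
  ],
  spin=[0.05, 0.1, 0.1],
  gripper=[0, 0, 0],
)

```text
clock: 43.45
position: [630.8, -4.1, 139.6]
tcp_rot: [-0.97, -2.988, -0.003]
wrist_force: [-5.4, 2.8, 8.6]
finger_gap: 15.1
grip_force: 41.3
```

```bash
python3 -c "
from h import *
mv(631,-7.5,177,-1.859)
s=get_state();print(np.round(s['joint_pos'],2),s['wrist_force'].round(1),s['torque'].round(2));knobs()"
```

```text
lin [-2.1 -2.6  0.6] spin -1.91 | yaw 2.514 pos [630.8  -4.1 177.6] tilt [ 0.001  0.002 -1.   ] q7 0.43 t 43.45
[ 0.62  0.71 -0.96  1.65  0.63  1.13  0.43] [-5.4  2.8  8.6] [0.71 1.04 0.63]
wrist 720 rack [69.6 77.1] [15.5 17.3] bar deg -39.2
wrist 55 rack [80.1 81.3] [1.8 5.8] bar deg -44.5
wrist 507 rack [92.  59.9] [12.8 13.5] bar deg -40.2
wrist hooks y [[47.0, 80.0], [-36.0, -9.0]]
scene 36 rack [76.  -0.6] [41.7 13.5] bar deg 52.2
scene 34 rack [ 76.6 -67.9] [37.5 10.7] bar deg 57.3
scene hooks y [[46.0, 75.0], [-44.0, -12.0], [-109.0, -80.0]]
side 13 rack [91.9 57.9] [10.1  8. ] bar deg 43.5
side 51 rack [80.1  0.6] [45.5 11.9] bar deg 62.5
side 65 rack [ 79.5 -68.1] [40.2 13.2] bar deg 60.8
side hooks y [[43.0, 74.0], [-45.0, -10.0], [-108.0, -77.0]]
```

Knob 3 is at its stop: the torque rises and the hook lies across the mouth (y 47 to 80). I move to knob 2.

drive_tool(
  linear=[
    [0, 0, 0],
    [0, 0, 0],
    [0, 0, -30],
    [0, 0, -60],
    [0, 0, -60],
  ],
  spin=[0, 0, 0, 0, 0],
  gripper=[0.42, 0.42, 0.42, 0.42, 0.42],
)

```text
clock: 44.22
position: [633.2, -7.3, 200.2]
tcp_rot: [0.976, 2.982, 0.002]
wrist_force: [-0.5, -0.2, -0.2]
finger_gap: 38.5
grip_force: 0.0
```

drive_tool(
  linear=[
    [-25, -24, 0],
    [-50, -48, 0],
    [-50, -48, 0],
    [-50, -48, 0],
    [-50, -48, 0],
  ],
  spin=[-0.1, -0.28, -0.46, -0.64, -0.82],
  gripper=[0.42, 0.42, 0.42, 0.42, 0.42],
)

```text
clock: 44.85
position: [642.9, -76.4, 196.4]
tcp_rot: [0.303, -3.125, -0.0]
wrist_force: [-0.3, 0.7, 0.4]
finger_gap: 38.6
grip_force: 0.0
```

drive_tool(
  linear=[
    [0, 0, 0],
    [0, 0, 0],
    [0, 0, 0],
    [0, 0, 0],
    [0, 0, 0],
  ],
  spin=[-0.18, -0.36, -0.54, -0.72, -0.9],
  gripper=[0.42, 0.42, 0.42, 0.42, 0.42],
)

```text
clock: 45.48
position: [643.0, -76.2, 196.3]
tcp_rot: [1.633, -2.682, -0.001]
wrist_force: [-0.1, -0.1, -0.4]
finger_gap: 38.7
grip_force: 0.0
```

```bash
python3 -c "
from h import *
mv(643,-72.5,177,-1.883)
s=get_state();print(np.round(s['joint_pos'],2),s['wrist_force'].round(1),s['torque'].round(2));knobs();hung()"
```

```text
lin [-3.4  1.6 57.3] spin -0.165 | yaw -2.048 pos [643.  -76.2 234.3] tilt [ 0.001  0.001 -1.   ] q7 2.13 t 45.48
[ 0.86  0.88 -1.33  1.55  0.86  1.4   2.13] [-0.1 -0.1 -0.4] [ 0.12 -0.09 -0.04]
wrist 1232 rack [ 80.7 -66.6] [42.7 13.1] bar deg 61.3
wrist 1020 rack [80.6  0.3] [43.6 13.9] bar deg 64.2
wrist 221 rack [93.2 57.4] [12.8 10. ] bar deg 66.6
wrist hooks y [[-108.0, -79.0], [-43.0, -11.0], [43.0, 76.0]]
scene 33 rack [78.  67.2] [ 9.8 41.9] bar deg -35.2
scene 41 rack [77.7  0.2] [37.1 11.4] bar deg 60.4
scene 39 rack [ 77.1 -67.5] [39.1 10.6] bar deg 58.7
scene hooks y [[43.0, 71.0], [-44.0, -14.0], [-109.0, -80.0]]
side 21 rack [68.7 72.3] [ 5.8 22.8] bar deg -37.0
side 60 rack [80.7  1.7] [43.7 12.1] bar deg 63.1
side 68 rack [ 79.9 -67.5] [42.5 13.3] bar deg 61.0
side hooks y [[43.0, 72.0], [-46.0, -15.0], [-108.0, -77.0]]
scene red 187 rack x [-15.   5.] y [-89. -56.] z [155. 187.]
scene yellow 96 rack x [-12.   3.] y [48. 75.] z [157. 187.]
  roller dark y-bins [(-119, 187), (-85, 236), (-51, 84), (-17, 226), (17, 84), (51, 218)]
side red 182 rack x [-14.   5.] y [-89. -60.] z [159. 189.]
side green 99 rack x [-10.   6.] y [-20.  -1.] z [165. 190.]
side yellow 132 rack x [-11.   7.] y [49. 77.] z [161. 190.]
  roller dark y-bins [(-119, 287), (-85, 314), (-51, 73), (-17, 149), (17, 47), (51, 141)]
```

drive_tool(
  linear=[
    [-2, 1, 0],
    [-2, 1, 15],
    [-2, 1, 35],
    [-2, 1, 57],
    [-2, 1, 57],
  ],
  spin=[-0.17, -0.17, -0.17, -0.17, -0.17],
  gripper=[0.42, 0.42, 0.42, 0.42, 0.42],
)

```text
clock: 46.35
position: [641.8, -74.0, 137.6]
tcp_rot: [1.845, -2.538, -0.004]
wrist_force: [0.5, -0.2, 0.3]
finger_gap: 38.4
grip_force: 0.0
```

drive_tool(
  linear=[
    [0, 0, 0],
    [0, 0, 0],
    [0, 0, 0],
    [0, 0, 0],
  ],
  spin=[0, 0, 0, 0],
  gripper=[0, 0, 0, 0],
)

```text
clock: 46.85
position: [643.2, -73.1, 141.5]
tcp_rot: [1.849, -2.54, -0.0]
wrist_force: [-3.8, 1.1, 3.9]
finger_gap: 13.6
grip_force: 29.9
```

drive_tool(
  linear=[
    [0, 0, 0],
    [0, 0, 0],
    [0, 0, 0],
    [0, 0, 0],
    [0, 0, 0],
  ],
  spin=[0.1, 0.25, 0.4, 0.55, 0.7],
  gripper=[0, 0, 0, 0, 0],
)

```text
clock: 47.48
position: [642.7, -72.7, 141.5]
tcp_rot: [0.859, -3.021, -0.001]
wrist_force: [-5.3, 1.4, 5.8]
finger_gap: 14.0
grip_force: 29.9
```

drive_tool(
  linear=[
    [0, 0, 0],
    [0, 0, 0],
    [0, 0, 0],
    [0, 0, 0],
    [0, 0, 0],
  ],
  spin=[0.15, 0.3, 0.45, 0.6, 0.75],
  gripper=[0, 0, 0, 0, 0],
)

```text
clock: 48.1
position: [642.6, -72.0, 141.5]
tcp_rot: [-0.306, -3.125, -0.001]
wrist_force: [-5.4, 1.8, 4.7]
finger_gap: 13.9
grip_force: 29.9
```

drive_tool(
  linear=[
    [0, 0, 0],
    [0, 0, 0],
    [0, 0, 0],
  ],
  spin=[0.12, 0.22, 0.27],
  gripper=[0, 0, 0],
)

```text
clock: 48.48
position: [642.7, -71.8, 141.5]
tcp_rot: [-0.719, -3.057, -0.001]
wrist_force: [-4.6, 2.8, 5.4]
finger_gap: 13.7
grip_force: 29.9
```

```bash
python3 -c "
from h import *
mv(643,-72.5,177,-1.883)
s=get_state();print(np.round(s['joint_pos'],2),s['wrist_force'].round(1),s['torque'].round(2));knobs()"
```

```text
lin [-0.6 -0.5  2.5] spin -1.721 | yaw 2.679 pos [642.7 -71.8 179.5] tilt [ 0.001  0.    -1.   ] q7 0.68 t 48.48
[ 0.73  0.75 -1.    1.6   0.67  1.17  0.68] [-4.6  2.8  5.4] [0.58 0.89 0.07]
wrist 2389 rack [79.9 68.5] [13.6 43. ] bar deg -38.4
wrist 921 rack [70.3  8.6] [18.3 18.5] bar deg -33.5
wrist 435 rack [92.1 -7.1] [14.6 14.3] bar deg 50.1
wrist hooks y [[47.0, 77.0], [-24.0, 10.0], [-109.0, -77.0]]
scene 40 rack [78.3 66.3] [12.9 39.2] bar deg -34.2
scene 21 rack [70.5 10.5] [19.2 11.9] bar deg 29.9
scene 37 rack [ 77.5 -67.2] [38.6 10.5] bar deg 60.9
scene hooks y [[44.0, 72.0], [-24.0, 6.0], [-109.0, -80.0]]
side 65 rack [ 79.6 -67.9] [42.9 13.3] bar deg 60.8
side hooks y [[44.0, 75.0], [-25.0, 7.0], [-108.0, -77.0]]
```

drive_tool(
  linear=[
    [0, 0, 0],
    [0, 0, 0],
    [0, 0, 0],
  ],
  spin=[0.06, 0.06, 0.06],
  gripper=[0, 0, 0],
)

```text
clock: 49.0
position: [642.7, -71.8, 141.5]
tcp_rot: [-0.808, -3.035, -0.001]
wrist_force: [-4.5, 1.8, 6.4]
finger_gap: 13.4
grip_force: 29.9
```

```bash
python3 -c "
from h import *
mv(643,-72.5,177,-1.883)
s=get_state();print(s['finger_gap'],s['wrist_force'].round(1),s['torque'].round(2))"
```

```text
lin [-0.6 -0.5  2.5] spin -1.779 | yaw 2.621 pos [642.7 -71.8 179.5] tilt [ 0.001  0.    -1.   ] q7 0.63 t 49.0
13.445231973303102 [-4.5  1.8  6.4] [ 0.49  0.88 -0.06]
```

drive_tool(
  linear=[
    [0, 0, 0],
    [0, 0, 0],
    [0, 0, 0],
  ],
  spin=[0.06, 0.06, 0.06],
  gripper=[0, 0, 0],
)

```text
clock: 49.38
position: [642.8, -71.8, 141.5]
tcp_rot: [-0.895, -3.011, -0.0]
wrist_force: [-5.0, 1.6, 6.8]
finger_gap: 14.3
grip_force: 30.8
```

```bash
python3 -c "
from h import *
mv(643,-72.5,177,-1.883)
s=get_state();print(s['finger_gap'],s['wrist_force'].round(1),s['torque'].round(2))"
```

```text
lin [-0.5 -0.5  2.5] spin -1.837 | yaw 2.564 pos [642.8 -71.8 179.5] tilt [ 0.001  0.    -1.   ] q7 0.58 t 49.38
14.314253407478995 [-5.   1.6  6.8] [0.5  0.95 0.62]
```

drive_tool(
  linear=[
    [0, 0, 0],
    [0, 0, 0],
    [0, 0, 0],
  ],
  spin=[0.06, 0.06, 0.06],
  gripper=[0, 0, 0],
)

```text
clock: 49.75
position: [643.1, -72.0, 141.5]
tcp_rot: [-0.984, -2.983, -0.0]
wrist_force: [-5.0, 2.3, 5.1]
finger_gap: 15.0
grip_force: 32.3
```

```bash
python3 -c "
from h import *
mv(643,-72.5,177,-1.883)
s=get_state();print(s['finger_gap'],s['wrist_force'].round(1),s['torque'].round(2));knobs()"
```

```text
lin [-0.2 -0.5  2.5] spin -1.896 | yaw 2.504 pos [643.1 -72.  179.5] tilt [ 0.  0. -1.] q7 0.53 t 49.75
14.955661800613406 [-5.   2.3  5.1] [0.47 0.79 0.87]
wrist 2423 rack [80.1 68.5] [13.2 43.5] bar deg -38.6
wrist 870 rack [70.5  9. ] [16.1 19.2] bar deg -44.9
wrist 70 rack [81.3 11.8] [2.3 6.3] bar deg -67.6
wrist 393 rack [93.2 -8.9] [13.3 11.6] bar deg 52.1
wrist hooks y [[45.0, 77.0], [-21.0, 11.0], [-105.0, -77.0]]
scene 31 rack [76.8 66.1] [13.2 39.3] bar deg -24.5
scene 37 rack [ 77.5 -68.1] [38.8 10.4] bar deg 60.0
scene hooks y [[43.0, 71.0], [-24.0, 5.0], [-109.0, -80.0]]
side 63 rack [ 80.  -67.2] [41.7 13.2] bar deg 60.7
side hooks y [[44.0, 73.0], [-24.0, 8.0], [-109.0, -77.0]]
```

Knob 2 meets its stop at a tool yaw of about 2.60, and hook 3 sits at the same relative place, so knob 3 is at its stop too. I relax the torque, release, and go to knob 1.

drive_tool(
  linear=[
    [0, 0, 0],
    [0, 0, 0],
    [0, 0, 0],
    [0, 0, 0],
    [0, 0, 0],
  ],
  spin=[-0.07, -0.08, -0.08, -0.08, -0.08],
  gripper=[0, 0, 0.3, 0.42, 0.42],
)

```text
clock: 50.52
position: [643.7, -74.0, 140.6]
tcp_rot: [0.872, 3.018, -0.0]
wrist_force: [-0.3, 0.1, 0.3]
finger_gap: 36.6
grip_force: 0.0
```

drive_tool(
  linear=[
    [0, 0, -20],
    [0, 0, -60],
    [-20, -25, -60],
    [-44, -52, -60],
    [-44, -52, -60],
  ],
  spin=[0, 0, -0.18, -0.36, -0.54],
  gripper=[0.42, 0.42, 0.42, 0.42, 0.42],
)

```text
clock: 51.15
position: [653.7, -146.2, 201.8]
tcp_rot: [0.036, 3.14, -0.004]
wrist_force: [-0.7, 0.5, -1.0]
finger_gap: 39.0
grip_force: 0.0
```

drive_tool(
  linear=[
    [0, 0, 0],
    [0, 0, 0],
    [0, 0, 0],
    [0, 0, 0],
    [0, 0, 0],
  ],
  spin=[-0.18, -0.36, -0.54, -0.72, -0.9],
  gripper=[0.42, 0.42, 0.42, 0.42, 0.42],
)

```text
clock: 51.78
position: [653.5, -141.2, 202.4]
tcp_rot: [-1.343, 2.839, -0.001]
wrist_force: [-0.2, -0.3, -0.8]
finger_gap: 38.9
grip_force: 0.0
```

drive_tool(
  linear=[
    [0, 0, 0],
    [0, 0, 0],
    [0, 0, 0],
    [0, 0, 0],
  ],
  spin=[-0.18, -0.34, -0.34, -0.34],
  gripper=[0.42, 0.42, 0.42, 0.42],
)

```text
clock: 52.28
position: [653.3, -141.0, 201.5]
tcp_rot: [-1.793, 2.579, -0.001]
wrist_force: [0.7, -0.7, -0.6]
finger_gap: 38.9
grip_force: 0.0
```

```bash
python3 -c "
from h import *
mv(653.8,-139.4,177,-1.918)
s=get_state();print(np.round(s['joint_pos'],2),s['wrist_force'].round(1),s['torque'].round(2));knobs();hung()"
```

```text
lin [-1.7  0.1 62.5] spin -0.009 | yaw -1.927 pos [ 653.3 -141.   239.5] tilt [-0.    -0.001 -1.   ] q7 2.35 t 52.27
[ 0.93  0.92 -1.34  1.49  0.89  1.44  2.35] [ 0.7 -0.7 -0.6] [ 0.18 -0.07 -0.06]
wrist 934 rack [ 80.7 -68.5] [42.4 13.2] bar deg 60.4
wrist 404 rack [89.1 -7.4] [12.1 20.8] bar deg -37.3
wrist hooks y [[-109.0, -79.0], [-20.0, 9.0]]
scene 30 rack [81.6 63.1] [10.6 29.3] bar deg -34.7
scene 36 rack [80.1 -2.2] [12.8 32.8] bar deg -43.3
scene 45 rack [ 77.6 -67.8] [40.  11.2] bar deg 59.6
scene hooks y [[44.0, 71.0], [-24.0, 4.0], [-109.0, -81.0]]
side 57 rack [79.2 68.4] [13.6 43.2] bar deg -38.6
side 31 rack [70.4  4.1] [10.2 23.3] bar deg -27.3
side 74 rack [ 79.8 -67.6] [42.5 13.4] bar deg 61.5
side hooks y [[44.0, 73.0], [-25.0, 5.0], [-107.0, -80.0]]
scene red 177 rack x [-15.   3.] y [-89. -56.] z [154. 187.]
scene yellow 86 rack x [-12.   3.] y [48. 76.] z [158. 186.]
  roller dark y-bins [(-119, 195), (-85, 234), (-51, 89), (-17, 225), (17, 86), (51, 210)]
side red 165 rack x [-14.   4.] y [-89. -63.] z [159. 189.]
side green 101 rack x [-10.   6.] y [-20.   2.] z [166. 189.]
side yellow 136 rack x [-12.   6.] y [48. 76.] z [162. 190.]
  roller dark y-bins [(-119, 291), (-85, 300), (-51, 70), (-17, 152), (17, 49), (51, 139)]
```

drive_tool(
  linear=[
    [-1, 0, 10],
    [-1, 0, 30],
    [-1, 0, 50],
    [-1, 0, 61],
    [-1, 0, 61],
  ],
  spin=[0, 0, 0, 0, 0],
  gripper=[0.42, 0.42, 0.42, 0.42, 0.42],
)

```text
clock: 53.15
position: [652.6, -139.9, 138.1]
tcp_rot: [1.797, -2.575, -0.003]
wrist_force: [0.2, -0.4, -0.7]
finger_gap: 38.9
grip_force: 0.0
```

drive_tool(
  linear=[
    [0, 0, 0],
    [0, 0, 0],
    [0, 0, 0],
    [0, 0, 0],
  ],
  spin=[0, 0, 0, 0],
  gripper=[0, 0, 0, 0],
)

```text
clock: 53.65
position: [654.2, -140.0, 140.5]
tcp_rot: [-1.796, 2.576, -0.002]
wrist_force: [1.7, 0.9, 1.8]
finger_gap: 14.0
grip_force: 34.5
```

drive_tool(
  linear=[
    [0, 0, 0],
    [0, 0, 0],
    [0, 0, 0],
    [0, 0, 0],
    [0, 0, 0],
  ],
  spin=[0.1, 0.25, 0.4, 0.55, 0.7],
  gripper=[0, 0, 0, 0, 0],
)

```text
clock: 54.28
position: [653.7, -139.7, 140.5]
tcp_rot: [-0.798, 3.038, -0.0]
wrist_force: [0.6, -0.1, 3.4]
finger_gap: 14.0
grip_force: 34.5
```

drive_tool(
  linear=[
    [0, 0, 0],
    [0, 0, 0],
    [0, 0, 0],
    [0, 0, 0],
    [0, 0, 0],
  ],
  spin=[0.15, 0.3, 0.45, 0.6, 0.75],
  gripper=[0, 0, 0, 0, 0],
)

```text
clock: 54.9
position: [653.7, -139.1, 140.5]
tcp_rot: [0.369, 3.119, 0.001]
wrist_force: [0.1, 2.0, 1.8]
finger_gap: 13.7
grip_force: 34.5
```

drive_tool(
  linear=[
    [0, 0, 0],
    [0, 0, 0],
    [0, 0, 0],
    [0, 0, 0],
    [0, 0, 0],
  ],
  spin=[0.12, 0.22, 0.3, 0.34, 0.34],
  gripper=[0, 0, 0, 0, 0],
)

```text
clock: 55.52
position: [653.8, -138.9, 140.5]
tcp_rot: [0.882, 3.014, 0.001]
wrist_force: [-0.7, 2.0, 5.0]
finger_gap: 14.2
grip_force: 35.8
```

```bash
python3 -c "
from h import *
mv(653.8,-139.4,177,-1.918)
s=get_state();print(s['finger_gap'],s['wrist_force'].round(1),s['torque'].round(2));knobs()"
```

```text
lin [-0.3 -0.4  1.5] spin -1.793 | yaw 2.572 pos [ 653.8 -138.9  178.5] tilt [-0.001  0.001 -1.   ] q7 0.69 t 55.52
14.216200868685686 [-0.7  2.   5. ] [ 0.46 -0.13  0.73]
wrist 3125 rack [80. 68.] [13.9 44. ] bar deg -38.1
wrist 2442 rack [80.6  0.5] [13.8 43.9] bar deg -38.8
wrist 900 rack [ 71.3 -58.1] [18.8 17.9] bar deg 45.9
wrist 453 rack [ 93.2 -76.6] [13.3 11.8] bar deg 48.6
wrist hooks y [[-21.0, 9.0], [-89.0, -57.0]]
scene 31 rack [75.1 65.5] [13.8 37.3] bar deg -29.5
scene 36 rack [78.4  0.5] [12.9 39.2] bar deg -32.9
scene 12 rack [ 65.9 -59. ] [7.2 9.8] bar deg -70.6
scene hooks y [[43.0, 71.0], [-24.0, 6.0], [-92.0, -62.0]]
side 60 rack [79.4 69.3] [14.8 43.4] bar deg -38.1
side hooks y [[44.0, 74.0], [-23.0, 3.0], [-92.0, -60.0]]
```

drive_tool(
  linear=[
    [0, 0, 0],
    [0, 0, 0],
    [0, 0, 0],
    [0, 0, 0],
    [0, 0, 0],
  ],
  spin=[-0.03, -0.04, -0.04, -0.04, -0.04],
  gripper=[0, 0, 0.3, 0.42, 0.42],
)

```text
clock: 56.3
position: [652.9, -140.4, 139.0]
tcp_rot: [-0.826, -3.03, 0.0]
wrist_force: [-0.9, 0.6, -0.4]
finger_gap: 36.9
grip_force: 0.0
```

drive_tool(
  linear=[
    [0, 0, -20],
    [0, 0, -60],
    [0, 0, -120],
    [0, 0, -150],
    [0, 0, -150],
  ],
  spin=[0, 0, 0, 0, 0],
  gripper=[0.42, 0.42, 0.42, 0.42, 0.42],
)

```text
clock: 56.92
position: [655.3, -139.1, 294.5]
tcp_rot: [0.823, 3.025, 0.001]
wrist_force: [0.7, -0.1, -0.0]
finger_gap: 38.6
grip_force: 0.0
```

drive_tool(
  linear=[
    [60, -70, 0],
    [110, -100, 0],
    [110, -100, 0],
    [110, -100, 0],
    [110, -100, 0],
  ],
  spin=[0, 0, 0, 0, 0],
  gripper=[0.42, 0.42, 0.42, 0.42, 0.42],
)

```text
clock: 57.55
position: [508.5, -170.5, 289.9]
tcp_rot: [0.826, 3.03, 0.001]
wrist_force: [-0.3, 0.1, -0.3]
finger_gap: 38.3
grip_force: 0.0
```

```bash
python3 - <<'E'
from h import *
mv(560,-150,330);knobs();hung()
a=snap("scene","s40")["color"][120:270,230:390];b=snap("side","d40")["color"][120:270,190:350]
cv2.imwrite("pics/x40.png",np.hstack([cv2.resize(i,(400,375),interpolation=cv2.INTER_CUBIC) for i in(a,b)])[...,::-1])
for f in("s1","s40","d1","d40"):
    c=load(f);W=pts(c);C=c["color"].astype(int);m=(abs(W[...,2]-80)<35)&(C[...,2]>C[...,0]+20)&(W[...,1]>30)&(W[...,1]<200)&(W[...,0]<680)
    print(f,m.sum(),np.median(W[m],0).round(1))
E
```

```text
lin [-34.   43.8  -2. ] spin 0 | yaw 2.609 pos [ 508.5 -170.5  327.9] tilt [-0.001  0.001 -1.   ] q7 0.94 t 57.55
wrist 485 rack [79.8 69.1] [14.6 43.1] bar deg -37.9
wrist hooks y [[45.0, 77.0], [-23.0, 9.0], [-90.0, -58.0]]
scene 34 rack [78.3 68.4] [14.  40.8] bar deg -37.2
scene 39 rack [77.4 -0.1] [11.3 40.4] bar deg -36.5
scene 40 rack [ 77.  -68.4] [11.6 39.1] bar deg -31.8
scene hooks y [[44.0, 71.0], [-24.0, 6.0], [-91.0, -62.0]]
side 61 rack [79.9 67.5] [14.6 40.7] bar deg -42.5
side 70 rack [79.   0.1] [13.1 43.2] bar deg -40.4
side 75 rack [ 79.5 -67.3] [12.3 41.4] bar deg -41.5
side hooks y [[43.0, 73.0], [-23.0, 7.0], [-91.0, -61.0]]
scene red 164 rack x [-15.   3.] y [-89. -57.] z [158. 187.]
scene yellow 86 rack x [-12.   3.] y [48. 77.] z [160. 187.]
  roller dark y-bins [(-119, 180), (-85, 234), (-51, 89), (-17, 220), (17, 89), (51, 208)]
side red 166 rack x [-14.   5.] y [-89. -62.] z [158. 190.]
side green 108 rack x [-10.   6.] y [-21.   3.] z [166. 189.]
side yellow 135 rack x [-11.   7.] y [48. 78.] z [160. 189.]
  roller dark y-bins [(-119, 285), (-85, 303), (-51, 71), (-17, 152), (17, 55), (51, 133)]
s1 484 [533.8 117.7  74.4]
s40 482 [534.1 118.1  73.6]
d1 424 [543.6 116.3  88.9]
d40 331 [535.5 117.4  88.7]
```

View pics/x40.png

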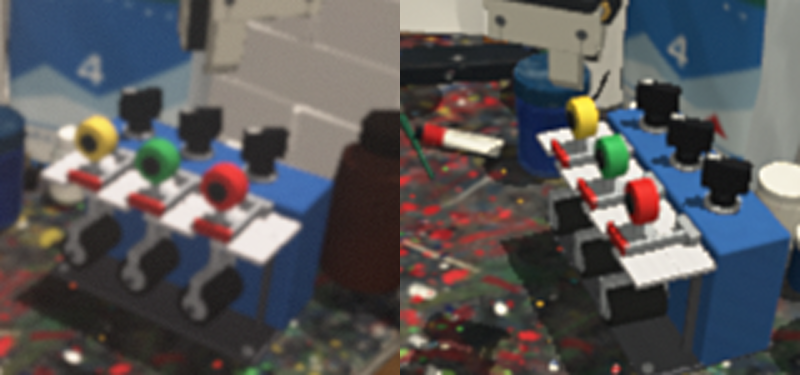

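All three rollers hang plumb (yellow (95,135), green (157,160) and red (224,185) in the scene crop). Their hooks lie across the mouths, the three knobs are turned alike, and the jar is unmoved. I hand the job in.

```bash
python3 -c "
from rig import job_done
print(job_done())"
```

```text
the job is handed in; nothing more can be done
None
```

The job is handed in at about 58 s of the 210 s: all three rollers hang plumb, each in its own bay, all three knobs are turned clockwise to their end stops with the bays locked, and the jar stands where it was.

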